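# Run a test on the loose AA cells

### The arm

A 6-joint arm with a two-finger parallel gripper is mounted at the origin on a cart in front of the work surface, level with it; the furniture and walls round the work are solid. World frame = base frame: x ahead of the robot, y to its left, z up, the work surface at z = 0. Lengths are in m, angles in rad, forces in N, time in s.
With the tool pointing down it reaches from about 0.25 to 0.775 m from the base axis. Payload 4 kg.
Tool frame: the origin (TCP) lies at the very end of the fingers, on their centre line; the grasp point (between the pads) lies 19 mm behind it (robot.tcp_to_grasp is the distance from the TCP to the grasp point, in m); z points along the fingers, y is the line along which they close (so a half turn about z gives the same grasp; the last joint's range is limited). The gripper opens to 94 mm and grips with 3 to 60 N. Pads are 16 mm wide; open, the fingers measure 119 mm over their backs; the gripper's body (75 mm by 177 mm) begins 78 mm behind the grasp point.
Start: joints at [-1.363, 0.087, 1.371, -0, 1.684, -0.103], TCP at [0.168, -0.524, 0.18] pointing down, gripper open.
Joint ranges: [-3.1, 3.1], [-0.76, 2.03], [0.27, 2.55], [-1.08, 4.22], [0.17, 2.65], [-2.57, 2.57]. Speed limits (rad/s): [2.79, 2.79, 3.14, 3.14, 3.14, 3.14].

### API

Orientations are given as [roll, pitch, yaw] about the fixed x, y, z axes, in that order (R = Rz(yaw) Ry(pitch) Rx(roll)).
In Python, from bench import robot, optics, close_job gives the robot as it stands (robot), with the cameras (optics) and the job as plain functions.
- The arm moves only by the shell command python3 nudge.py 'ROWS'. ROWS is rows parted by semicolons, their numbers by spaces, 1 to 20 of them, each of 5 numbers: the finger opening in m, then dx, dy, dz in m, then a turn about the tool's z in rad; each row shifts and turns the commanded pose from where the row before left it, along the tool's axes as they then stand; what a row does not reach is not made up. A row lasts 1/12 s, in which the tool goes at most 0.0417 m and 0.125 rad, less where a joint would pass 70% of its speed; a pose out of reach is approached as far as the arm can. The fingers move at their own pace and stop on an object; the grip force is fixed at half the most. Time passes only in rows, so rows that do not move let the fingers close. It prints the time, the measured TCP pose, the force, the opening and the grip force at its end.
- robot.get_obs(): the state, without advancing time (a new reading comes with each control period).
- optics.snapshot(name): name is "side" or "top" or "wrist"; returns a dict with "color" (400x640x3 uint8, blue, green, red), "fx", "fy", "cx", "cy" (pixels), "extrinsics" (4x4, takes a point from world to camera coordinates). Camera axes: x right, y down, z forward; pixel columns grow to the right and rows downward; lengths in m; the calibration is good to about 2 mm. A picture is of the moment at which its call begins. There is no depth.
- close_job(): hands the job in; it is judged then, once.
The state is a dict: "time": time; "joint_positions": joint angles; "qvel": joint speeds; "joint_torque": joint torques, N m; "tool_pos": TCP position; "ee_rot": TCP orientation; "wrist_force": force on the tool from outside, world axes, zero at the start; "wrist_torque": the same for the moment, N m; "width": finger opening in m; "finger_force": force on a finger pad.
Only numpy, scipy, OpenCV 4.12 (cv2) and the standard library are available. Lean on these libraries where they do the work, as an engineer would, in place of code of your own. Each camera call takes 0.05 s, during which the arm holds its last target. There are 200 camera calls.

### The job

Lay every AA cell from the front part of the desk (not those far behind the big carton) into its own bay of the cell tester while the tester's slide switch is off, then nudge the slide switch on and press the keys fully one at a time in this order: the long bar key, the round key, the square key, with all the cells in their bays. Nudge the switch off again, and only then move the cells to the open tray, so that they all lie inside it on its floor; leave the other things on the desk where they are.

Things in the scene. Friction and masses are not known exactly. Their poses are not given: they have to be found in the camera images.
- tester: grey bench cell tester, fixed, 170 mm (its x) by 180 mm (its y), flat deck 28 mm above the desk; origin at the centre of its underside, z up, +x away from the robot (yaw varies). Far half: three cell bays side by side. Near half, in a row at x = -50 mm: slide switch (y = +60 mm), round key (y = +20), bar key (y = -20), square key (y = -60)
- bay_1 (a point): centre of the left bay, on the deck (tester x = 42, y = +48, z = 28 mm), axes as the tester's. An AA cell lies here along x, either way round, its middle 7 mm above this point. End walls 56 mm apart inside, 14 mm high; side ribs 18 mm apart inside, 7 mm high, only at the ends: the middle 40 mm is open at the sides so that fingers can straddle the cell
- bay_2 (a point): centre of the middle bay (tester y = 0), alike
- bay_3 (a point): centre of the right bay (tester y = -48 mm), alike
- slide_plate (a joint): position of the slide switch in m: 0 = off (towards the tester's -x, the keys' near edge), 0.010 = on (towards its +x, the bays). A spring detent holds it at either end and snaps it over past the middle (0.005); starting it takes 3 to 4 N
- slide_ridge (a point): middle of the top of the switch's small ridge: black, 6 mm high above the deck, 4 mm thick along the tester's x, 15 mm wide along its y; moves with the switch. Its surroundings are flush with the deck; free deck 30 mm before it and 45 mm behind it along x
- round_key (a joint): travel of the round key in m, 0 up, 0.005 fully down; springs back; pressed counts from 0.0035. Starting it takes 1 N and fully down 3.5 N, for all keys
- bar_key (a joint): travel of the long bar key in m, same values
- square_key (a joint): travel of the square key in m, same values
- round_key_top (a point): middle of the top of the round key, 18 mm across; all keys are white and stand 7 mm above the deck
- bar_key_top (a point): middle of the top of the bar key, 30 mm along the tester's x by 12 mm along its y
- square_key_top (a point): middle of the top of the square key, 17 by 17 mm
- tray: loose open grey tray, 120 by 120 mm outside, walls 20 mm high and 3 mm thick, floor 3 mm thick; origin at the centre of its underside, z up
- cell_1: AA cell lying on its side, 14 mm thick, 51 mm long along its y; origin at the middle of its underside; does not roll. Only two or three of the three cells are present in a run
- cell_1_mid (a point): middle of that cell, on its axis, 7 mm above its underside; axes as the cell's (y along it)
- cell_2: AA cell lying on its side, 14 mm thick, 51 mm long along its y; origin at the middle of its underside; does not roll. Only two or three of the three cells are present in a run
- cell_2_mid (a point): middle of that cell, on its axis, 7 mm above its underside; axes as the cell's (y along it)
- cell_3: AA cell lying on its side, 14 mm thick, 51 mm long along its y; origin at the middle of its underside; does not roll. Only two or three of the three cells are present in a run
- cell_3_mid (a point): middle of that cell, on its axis, 7 mm above its underside; axes as the cell's (y along it)
- orange_clip: bystander: the small orange printed clip, lying loose on the desk (origin at the centre of its underside)
- cutter: bystander: the side cutter, lying loose on the desk (origin at the centre of its underside)
- pincers: bystander: the tweezers, lying loose on the desk (origin at the centre of its underside)
- bracket: bystander: the printed bracket, lying loose on the desk (origin at the centre of its underside)
- loose_board: bystander: the circuit board, lying loose on the desk (origin at the centre of its underside)

How it is judged:
On the way, in this order (a step that is already met when the one before it is completed fails the run):
1. every cell on the desk lies in a bay of the tester, the switch still off (x of cell_1_mid in the frame of tester between 0.037 and 0.047 m and z of cell_1_mid in the frame of tester between 0.032 and 0.038 m and angle between the y axis of each of cell_1, cell_2, cell_3 and the x axis of tester, either way round below 0.2 rad and (y of cell_1_mid in the frame of tester between -0.052 and -0.044 m or y of cell_1_mid in the frame of tester between -0.004 and 0.004 m or y of cell_1_mid in the frame of tester between 0.044 and 0.052 m) and x of cell_2_mid in the frame of tester between 0.037 and 0.047 m and z of cell_2_mid in the frame of tester between 0.032 and 0.038 m and (y of cell_2_mid in the frame of tester between -0.052 and -0.044 m or y of cell_2_mid in the frame of tester between -0.004 and 0.004 m or y of cell_2_mid in the frame of tester between 0.044 and 0.052 m) and x of cell_3_mid in the frame of tester between 0.037 and 0.047 m and z of cell_3_mid in the frame of tester between 0.032 and 0.038 m and (y of cell_3_mid in the frame of tester between -0.052 and -0.044 m or y of cell_3_mid in the frame of tester between -0.004 and 0.004 m or y of cell_3_mid in the frame of tester between 0.044 and 0.052 m) and value of joint slide_plate below 0.002 m), for 0.2 s.
2. the slide switch is on, all cells in their bays (value of joint slide_plate above 0.008 m and x of cell_1_mid in the frame of tester between 0.037 and 0.047 m and z of cell_1_mid in the frame of tester between 0.032 and 0.038 m and angle between the y axis of each of cell_1, cell_2, cell_3 and the x axis of tester, either way round below 0.2 rad and (y of cell_1_mid in the frame of tester between -0.052 and -0.044 m or y of cell_1_mid in the frame of tester between -0.004 and 0.004 m or y of cell_1_mid in the frame of tester between 0.044 and 0.052 m) and x of cell_2_mid in the frame of tester between 0.037 and 0.047 m and z of cell_2_mid in the frame of tester between 0.032 and 0.038 m and (y of cell_2_mid in the frame of tester between -0.052 and -0.044 m or y of cell_2_mid in the frame of tester between -0.004 and 0.004 m or y of cell_2_mid in the frame of tester between 0.044 and 0.052 m) and x of cell_3_mid in the frame of tester between 0.037 and 0.047 m and z of cell_3_mid in the frame of tester between 0.032 and 0.038 m and (y of cell_3_mid in the frame of tester between -0.052 and -0.044 m or y of cell_3_mid in the frame of tester between -0.004 and 0.004 m or y of cell_3_mid in the frame of tester between 0.044 and 0.052 m)), for 0.2 s.
3. the bar key is pressed down alone, switch on (value of joint bar_key above 0.0035 m and value of joint each of round_key, square_key below 0.002 m and value of joint slide_plate above 0.008 m), for 0.05 s.
4. the round key is pressed down alone, switch on (value of joint round_key above 0.0035 m and value of joint each of bar_key, square_key below 0.002 m and value of joint slide_plate above 0.008 m), for 0.05 s.
5. the square key is pressed down alone, switch on, all cells in their bays (all of step 2 and value of joint square_key above 0.0035 m and value of joint each of bar_key, round_key below 0.002 m), for 0.05 s.
6. the slide switch is off again (value of joint slide_plate below 0.002 m), for 0.2 s.
At the end, for the whole second after the job is handed in: every cell lies inside the tray on its floor (cell's middle inside the walls and 6 to 13.5 mm above the tray's underside, cell level within 10 degrees) and is at rest, the tray is level, the slide switch is off (within 2 mm of its end) and no key is down (x of cell_1_mid in the frame of tray between -0.058 and 0.058 m and y of cell_1_mid in the frame of tray between -0.058 and 0.058 m and z of cell_1_mid in the frame of tray between 0.006 and 0.0135 m and angle between cell_1's own y axis and vertical between 1.39 and 1.75 rad and x of cell_2_mid in the frame of tray between -0.058 and 0.058 m and y of cell_2_mid in the frame of tray between -0.058 and 0.058 m and z of cell_2_mid in the frame of tray between 0.006 and 0.0135 m and angle between cell_2's own y axis and vertical between 1.39 and 1.75 rad and x of cell_3_mid in the frame of tray between -0.058 and 0.058 m and y of cell_3_mid in the frame of tray between -0.058 and 0.058 m and z of cell_3_mid in the frame of tray between 0.006 and 0.0135 m and angle between cell_3's own y axis and vertical between 1.39 and 1.75 rad and linear speed of each of cell_1, cell_2, cell_3 below 0.02 m/s and value of joint each of slide_plate, bar_key, round_key, square_key below 0.002 m and angle between tray's own z axis and vertical below 0.1 rad); the robot touches nothing.
It fails at once if a cell lies in the tray while the slide switch is on (value of joint slide_plate above 0.008 m and ((x of cell_1_mid in the frame of tray between -0.058 and 0.058 m and y of cell_1_mid in the frame of tray between -0.058 and 0.058 m and z of cell_1_mid in the frame of tray between 0.006 and 0.0135 m and angle between cell_1's own y axis and vertical between 1.39 and 1.75 rad) or (x of cell_2_mid in the frame of tray between -0.058 and 0.058 m and y of cell_2_mid in the frame of tray between -0.058 and 0.058 m and z of cell_2_mid in the frame of tray between 0.006 and 0.0135 m and angle between cell_2's own y axis and vertical between 1.39 and 1.75 rad) or (x of cell_3_mid in the frame of tray between -0.058 and 0.058 m and y of cell_3_mid in the frame of tray between -0.058 and 0.058 m and z of cell_3_mid in the frame of tray between 0.006 and 0.0135 m and angle between cell_3's own y axis and vertical between 1.39 and 1.75 rad))).
It fails at once if a key is pressed while the slide switch is off (value of joint slide_plate below 0.002 m and value of joint any of bar_key, round_key, square_key above 0.0035 m).
It fails at once if a bystander (clip, side cutter, tweezers, bracket, circuit board) is moved more than 5 cm (distance of any of orange_clip, cutter, pincers, bracket, loose_board from where it was at the start of the episode above 0.05 m).
Of cell_1, cell_2, cell_3 only 2 to 3 are there at a start; the rules pass over those that are not, and their reading is None.
At some moment in a run one of cell_1, cell_2, cell_3, tray may be knocked a few centimetres aside while the robot is not near it.
Once in a run the grip may slacken for a moment while it holds something.
It also fails if it takes over 210 s, if anything falls off the work surface, if the arm or the gripper's body presses on something with over 40 N, if the wrist force passes 120 N, or if a joint passes its speed limit or range.

## Working session

There is one attempt and no reset: what is moved stays moved. The work goes in short steps, Python scripts to look and compute and a shell command to move; the robot and the scene stay as the last step left them, time stands still between calls to the robot, and variables do not carry over. Pictures are saved under pics/ and viewed, at most 14 in all, crops included, and the job is handed in when it is done.

```bash
ls; mkdir -p pics
python3 - <<'E'
from bench import robot, optics, close_job
import cv2
for n in("top","side"):
    s=optics.snapshot(n);cv2.imwrite(f"pics/{n}0.png",s["color"]);print(n,s["fx"],s["cx"],s["cy"],s["extrinsics"].round(3).tolist())
o=robot.get_obs();print(o["time"],o["tool_pos"],o["ee_rot"],o["width"])
E
```

```text
bench.py
nudge.py
pics
top 513.5298936932323 315.91735284407235 200.86363281555205 [[0.008, -1.0, -0.011, 0.012], [-0.996, -0.007, -0.084, 0.532], [0.084, 0.012, -0.996, 1.508], [0.0, 0.0, 0.0, 1.0]]
side 417.5065334996904 320.5994454251067 203.30340355459444 [[-0.162, 0.987, 0.004, 0.093], [0.753, 0.126, -0.645, -0.353], [-0.637, -0.102, -0.764, 1.48], [0.0, 0.0, 0.0, 1.0]]
0.1 [ 0.16807949 -0.5231305   0.17914194] [-3.13966661e+00 -1.74529474e-04  3.10804303e-01] 0.09372586234413545
```

View pics/top0.png

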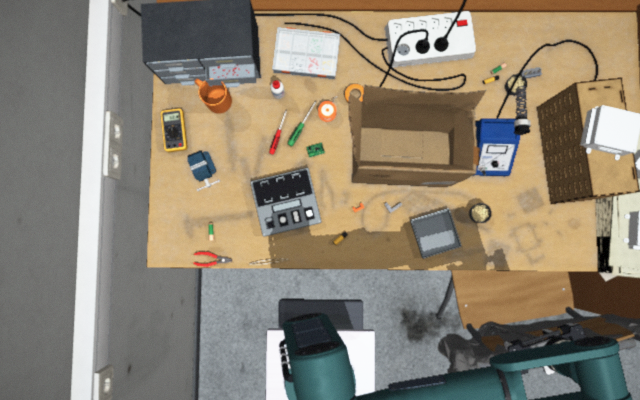

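View pics/side0.png

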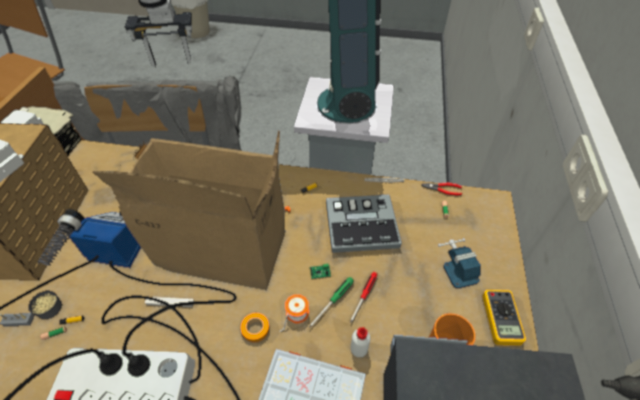

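The top view shows the tester near (286,200), cells near (211,230) and (340,238), and the tray at (435,232). Two spare cells lie behind the carton. The side view shows the same two front cells at (309,187) and (445,210). I'll zoom in next.

```bash
cat > h.py <<'E'
from bench import robot, optics, close_job
import cv2, numpy as np
from scipy.spatial.transform import Rotation as R
def ray(s,u,v):
    E=s["extrinsics"];Rm=E[:3,:3];c=-Rm.T@E[:3,3]
    return c,Rm.T@np.array([(u-s["cx"])/s["fx"],(v-s["cy"])/s["fy"],1])
def plane(s,u,v,z):
    c,d=ray(s,u,v);return c+d*(z-c[2])/d[2]
def proj(s,p):
    q=s["extrinsics"]@np.append(p,1);return np.array([s["fx"]*q[0]/q[2]+s["cx"],s["fy"]*q[1]/q[2]+s["cy"]])
def two(s1,p1,s2,p2):
    P=[np.array([[s["fx"],0,s["cx"]],[0,s["fy"],s["cy"]],[0,0,1]])@s["extrinsics"][:3] for s in(s1,s2)]
    X=cv2.triangulatePoints(P[0],P[1],np.float64(p1).reshape(2,1),np.float64(p2).reshape(2,1));return (X[:3]/X[3]).ravel()
def delta(p,yaw=None):
    "tool-frame move from the present pose to world point p (TCP), and the turn"
    o=robot.get_obs();M=R.from_euler("xyz",o["ee_rot"])
    d=M.inv().apply(np.array(p)-o["tool_pos"])
    t=None
    if yaw is not None:   # yaw: world direction of the closing line (tool y), mod pi
        y=M.as_matrix()[:,1];a=np.arctan2(y[1],y[0]);t=-((yaw-a+np.pi/2)%np.pi-np.pi/2)
    return d,t
E
python3 - <<'E'
from h import *
s=optics.snapshot("top");t=optics.snapshot("side")
a=cv2.resize(s["color"][155:275,145:465],None,fx=2.5,fy=2.5,interpolation=cv2.INTER_CUBIC)
b=cv2.resize(t["color"][165:265,270:470],None,fx=4,fy=4,interpolation=cv2.INTER_CUBIC)[:290]
cv2.imwrite("pics/z1.png",np.vstack([a,b[:, :800]]))
for p in[(211,230),(340,238),(286,200),(435,232)]:print(p,plane(s,*p,.007).round(3))
E
```

```text
(211, 230) [0.443 0.331 0.007]
(340, 238) [ 0.423 -0.056  0.007]
(286, 200) [0.535 0.107 0.007]
(435, 232) [ 0.443 -0.34   0.007]
```

View pics/z1.png

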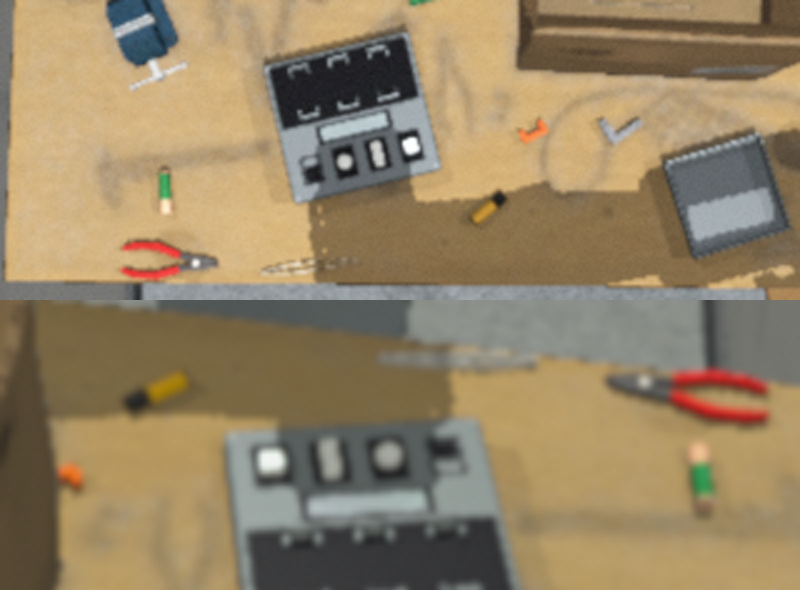

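Zoomed: the green/cream cell is at about (211,230) and the yellow/black one at (340,238). The tester is turned a little, with switch, round, bar and square keys in that order from left to right. The tray is at right. There are only two cells in front. Next I go up and over to look with the wrist camera.

Run:
```python
from h import *
print(delta([.40,-.03,.32],1.45))
```

```text
(array([ 0.37165629, -0.398959  , -0.1399657 ]), np.float64(0.4315665333559382))
```

```bash
python3 nudge.py '.094 0 0 -.04 0; .094 0 0 -.04 0; .094 0 0 -.04 0;.094 .027 -.029 0 0;.094 .027 -.029 0 0;.094 .027 -.029 0 0;.094 .027 -.029 0 0;.094 .027 -.029 0 0;.094 .027 -.029 0 0;.094 .027 -.029 0 0;.094 .027 -.029 0 0;.094 .027 -.029 0 0;.094 .027 -.029 0 0;.094 .027 -.029 0 0;.094 .027 -.029 0 0;.094 .027 -.029 0 0;.094 .027 -.029 0 0;.094 0 0 0 .12;.094 0 0 0 .12;.094 0 0 0 .12'
python3 nudge.py '.094 0 0 0 .07;.094 0 0 0 0'
python3 - <<'E'
from h import *
s=optics.snapshot("wrist");cv2.imwrite("pics/w1.png",s["color"]);print(s["fx"],s["extrinsics"].round(3).tolist())
E
```

```text
time: 1.87
tool_pos: [0.404, -0.0203, 0.2998]
ee_rot: [3.141, 0.001, -0.052]
wrist_force: [-0.0, -0.6, 0.2]
width: 0.0944
finger_force: 0.0
time: 2.03
tool_pos: [0.4038, -0.0212, 0.3]
ee_rot: [3.141, 0.0, -0.12]
wrist_force: [0.3, -0.4, 0.5]
width: 0.094
finger_force: 0.0
300.52905469956744 [[-0.119, -0.993, -0.001, 0.028], [-0.954, 0.114, 0.277, 0.326], [-0.275, 0.034, -0.961, 0.62], [0.0, 0.0, 0.0, 1.0]]
```

View pics/w1.png

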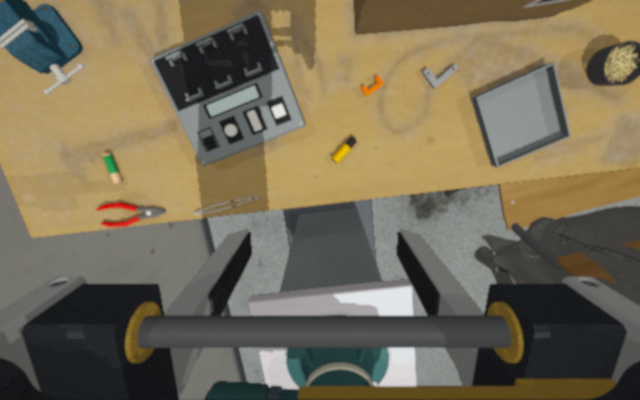

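The wrist view shows the tester's key row at (208,140), (231,130), (255,121), (279,111). The yellow cell is at (344,149), the green one at (112,166) and the tray at (521,115). I'll go lower over the tester for a precise pose.

```bash
python3 nudge.py '.094 .014 -.031 .01 0;.094 .014 -.031 .02 0;.094 .014 -.031 .02 0;.094 .014 -.031 .02 0;.094 0 0 .03 -.12;.094 0 0 .03 -.12;.094 0 0 .02 -.12;.094 0 0 0 0;.094 0 0 0 0'
cat >> h.py <<'E'
def blobs(m,lo,hi):
    n,l,st,c=cv2.connectedComponentsWithStats(m.astype(np.uint8))
    return [(c[i].round(1).tolist(),int(st[i,4]),st[i,:4].tolist()) for i in range(1,n) if lo<st[i,4]<hi]
E
python3 - <<'E'
from h import *
s=optics.snapshot("wrist");c=s["color"];cv2.imwrite("pics/w2.png",c)
h=cv2.cvtColor(c,cv2.COLOR_BGR2HSV)
print(blobs((h[...,1]<30)&(h[...,2]>170),60,3000))
print(delta([.475,.095,.15]))
E
```

```text
time: 2.83
tool_pos: [0.4735, 0.0948, 0.1492]
ee_rot: [-3.141, 0.003, 0.239]
wrist_force: [0.4, -0.2, 0.0]
width: 0.0941
finger_force: 0.0
[([87.0, 23.5], 430, [61, 4, 42, 35]), ([120.5, 23.6], 150, [104, 18, 31, 11]), ([325.9, 146.7], 984, [289, 140, 73, 14]), ([344.0, 182.1], 292, [339, 169, 11, 27]), ([380.5, 182.4], 244, [373, 175, 16, 16]), ([307.3, 182.4], 132, [301, 177, 14, 12]), ([254.2, 388.4], 599, [230, 379, 53, 19])]
(array([ 0.00034574, -0.00014633,  0.00109657]), None)
```

View pics/w2.png

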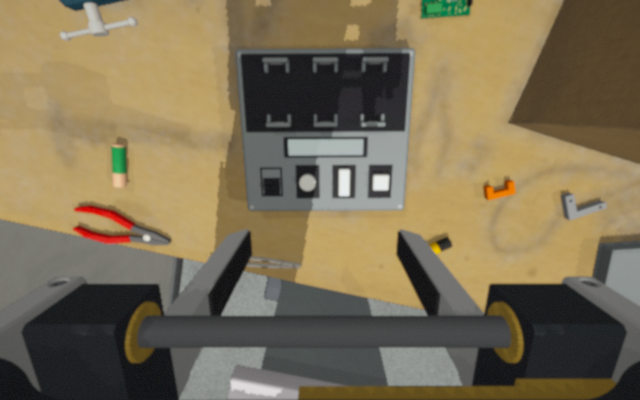

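The wrist view now looks squarely at the tester: switch (271,181), round key (307,182), bar (344,182), square (380,182) and bay end walls in columns 276/325/375. I'll fit its pose.

```bash
cat >> h.py <<'E'
def tester(s,z=.028,near=(.535,.107)):
    h=cv2.cvtColor(s["color"],cv2.COLOR_BGR2HSV)
    m=((h[...,1]<75)).astype(np.uint8);m[225:]=0
    m=cv2.morphologyEx(m,cv2.MORPH_OPEN,np.ones((7,7)))
    p=proj(s,[*near,z]);n,l,st,c=cv2.connectedComponentsWithStats(m)
    k=l[int(p[1]),int(p[0])]
    ct=max(cv2.findContours((l==k).astype(np.uint8),cv2.RETR_EXTERNAL,cv2.CHAIN_APPROX_NONE)[0],key=len)
    w=np.float32([plane(s,u,v,z)[:2] for u,v in cv2.convexHull(ct)[:,0]])*1000
    return cv2.minAreaRect(w)
E
python3 - <<'E'
from h import *
import pickle
s=optics.snapshot("wrist");pickle.dump(s,open("s2.pkl","wb"))
print(tester(s))
a,b,r=plane(s,380.5,182.4,.035),plane(s,344,182.2,.035),plane(s,307.3,182.4,.035)
print(a,b,r,np.linalg.norm(a-b),np.arctan2(*(b-a)[[1,0]])-np.pi/2)
E
python3 nudge.py '.094 .02 .03 -.03 0;.094 .02 .03 -.03 0;.094 0 0 -.03 0;.094 0 0 0 0'
python3 - <<'E'
from h import *
import pickle
s1=pickle.load(open("s2.pkl","rb"));s=optics.snapshot("wrist");c=s["color"];h=cv2.cvtColor(c,cv2.COLOR_BGR2HSV)
pickle.dump(s,open("s3.pkl","wb"))
print(tester(s))
B=blobs((h[...,1]<30)&(h[...,2]>170),60,3000);print(B,proj(s,plane(s1,380.5,182.4,.035)))
q=proj(s,plane(s1,380.5,182.4,.035))
b=min(B,key=lambda b:np.hypot(*(np.array(b[0])-q)))
print(two(s1,(380.5,182.4),s,b[0]))
# yellow / green cells on both
for nm,f in(("yel",lambda h:(h[...,0]>19)&(h[...,0]<32)&(h[...,1]>190)&(h[...,2]>110)),("grn",lambda h:(h[...,0]>45)&(h[...,0]<80)&(h[...,1]>120))):
    for q in(s1,s):
        print(nm,blobs(f(cv2.cvtColor(q["color"],cv2.COLOR_BGR2HSV))[:240],20,600))
E
```

```text
((530.2669067382812, 107.84232330322266), (169.93182373046875, 179.19711303710938), 14.29407024383545)
[0.49768784 0.03718602 0.035     ] [0.48846374 0.07605191 0.035     ] [0.47875335 0.11502095 0.035     ] 0.039945480348036876 0.23302042502251386
time: 3.27
tool_pos: [0.5259, 0.0503, 0.2427]
ee_rot: [3.138, -0.015, 0.237]
wrist_force: [-0.1, -0.3, 0.9]
width: 0.0938
finger_force: 0.0
((530.4072875976562, 108.13358306884766), (171.03787231445312, 179.7647247314453), 14.09921932220459)
[([76.9, 25.7], 131, [57, 21, 41, 11]), ([78.8, 31.5], 139, [59, 26, 41, 12]), ([112.5, 84.1], 294, [87, 71, 55, 24]), ([327.9, 197.9], 970, [289, 162, 57, 57]), ([285.6, 171.3], 564, [258, 166, 55, 11]), ([299.5, 198.1], 178, [295, 188, 10, 21]), ([327.4, 197.7], 138, [322, 192, 12, 12]), ([271.4, 198.2], 69, [267, 194, 10, 9]), ([239.9, 365.0], 263, [219, 359, 41, 13]), ([326.1, 381.6], 322, [304, 375, 52, 12]), ([250.1, 390.0], 88, [239, 386, 23, 10])] [328.00736239 197.10416327]
[0.49760915 0.03748391 0.03733722]
yel []
yel []
grn [([119.9, 161.5], 301, [114, 150, 13, 24])]
grn [([333.5, 17.5], 563, [316, 0, 40, 38]), ([372.0, 61.7], 566, [356, 48, 34, 27]), ([127.1, 181.0], 155, [123, 173, 10, 17])]
```

```bash
python3 nudge.py '.094 -.035 .013 .02 0;.094 -.035 .013 .02 0;.094 -.035 .013 .02 0;.094 -.035 .013 .02 0;.094 0 0 0 .12;.094 0 0 0 .12;.094 0 0 0 .12;.094 0 0 0 .12;.094 0 0 0 .12;.094 0 0 0 .12;.094 0 0 0 .12;.094 0 0 0 .12;.094 0 0 0 .12;.094 0 0 0 0;.094 0 0 0 0'
python3 - <<'E'
from h import *
import pickle
s=optics.snapshot("wrist");pickle.dump(s,open("s4.pkl","wb"));c=s["color"];cv2.imwrite("pics/w4.png",c);print(robot.get_obs()["joint_positions"])
E
```

```text
time: 4.57
tool_pos: [0.3999, -0.0307, 0.1551]
ee_rot: [-3.141, -0.001, -0.836]
wrist_force: [0.4, 0.0, -0.5]
width: 0.0938
finger_force: 0.0
[-2.18310374e-01 -2.47283898e-01  1.73116453e+00  2.29445221e-05
  1.65685022e+00  2.18901386e+00]
```

View pics/w4.png

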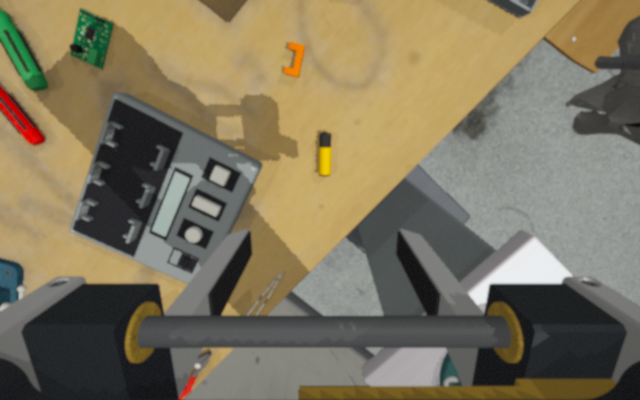

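The wrist view shows the yellow cell upright in the image at (324,154), rows 132–176. I'll measure it here and from a lower place.

```bash
cat >> h.py <<'E'
def cell(s,mask,near,r,z=.007):
    m=np.zeros(mask.shape,np.uint8);u,v=map(int,near)
    m[max(0,v-r):v+r,max(0,u-r):u+r]=mask[max(0,v-r):v+r,max(0,u-r):u+r]
    m=cv2.morphologyEx(m,cv2.MORPH_CLOSE,np.ones((3,3)))
    n,l,st,c=cv2.connectedComponentsWithStats(m);k=1+np.argmax(st[1:,4])
    pts=np.argwhere(l==k)[:,::-1].astype(np.float32);rc=cv2.minAreaRect(pts)
    w=np.float32([plane(s,a,b,z)[:2] for a,b in pts])*1000
    (cx,cy),wh,ang=cv2.minAreaRect(w);a=np.deg2rad(ang+(0 if wh[0]>wh[1] else 90))
    return rc[0],np.array([cx,cy])/1000,wh,((a+np.pi/2)%np.pi)-np.pi/2
def yel(s):
    h=cv2.cvtColor(s["color"],cv2.COLOR_BGR2HSV)
    return (((h[...,0]>19)&(h[...,0]<32)&(h[...,1]>170))|(h[...,2]<75)).astype(np.uint8)
def grn(s):
    h=cv2.cvtColor(s["color"],cv2.COLOR_BGR2HSV)
    return ((h[...,0]>40)&(h[...,0]<85)&(h[...,1]>110)).astype(np.uint8)
E
python3 - <<'E'
from h import *
import pickle
s=pickle.load(open("s4.pkl","rb"));print(cell(s,yel(s),(324,154),32))
print(s["color"][165,324],s["color"][138,324],s["color"][154,345])
E
python3 nudge.py '.094 .01 .005 .035 0;.094 0 0 .02 0;.094 0 0 0 0;.094 0 0 0 0'
python3 - <<'E'
from h import *
import pickle
s=pickle.load(open("s4.pkl","rb"));t=optics.snapshot("wrist")
a=cell(s,yel(s),(324,154),32);p=proj(t,[*a[1],.007]);b=cell(t,yel(t),p,42);print(b,p)
X=two(s,a[0],t,b[0]);print(X)
print(delta([*b[1],.0],b[3]+np.pi/2))
E
```

```text
((324.0, 154.0), array([ 0.42348465, -0.05480121]), (14.291589736938477, 49.16489791870117), np.float64(-0.8306086518529061))
[  0 201 238] [53 55 57] [107 172 198]
time: 4.95
tool_pos: [0.402, -0.0414, 0.0991]
ee_rot: [3.14, 0.002, -0.838]
wrist_force: [0.4, 0.6, 0.4]
width: 0.0939
finger_force: 0.0
((318.3917541503906, 170.03182983398438), array([ 0.42347449, -0.05526547]), (14.846976280212402, 50.79209899902344), np.float64(-0.8713723270782037)) [318.06631331 170.95123193]
[ 0.42294578 -0.0544216  -0.00142167]
(array([ 0.02366601, -0.00592943,  0.10053347]), np.float64(0.033176868539965376))
```

```bash
python3 nudge.py '.06 .012 -.003 .02 .03;.06 .012 -.003 .03 0;.05 0 0 .025 0;.05 0 0 .015 0;.05 0 0 .005 0;.05 0 0 .002 0;.05 0 0 0 0'
python3 nudge.py '0 0 0 0 0;0 0 0 0 0;0 0 0 0 0;0 0 0 0 0;0 0 0 0 0;0 0 0 0 0'
```

```text
time: 5.58
tool_pos: [0.4245, -0.056, 0.0043]
ee_rot: [-3.14, -0.002, -0.869]
wrist_force: [0.1, 0.6, -0.5]
width: 0.0515
finger_force: 0.0
time: 6.08
tool_pos: [0.4233, -0.0559, 0.003]
ee_rot: [-3.141, -0.0, -0.869]
wrist_force: [0.4, 0.0, -0.7]
width: 0.0135
finger_force: 0.0
```

```bash
python3 nudge.py '0 0 0 0 0;0 0 0 0 0;0 0 0 0 0;0 0 0 0 0'
```

```text
time: 6.42
tool_pos: [0.4231, -0.0558, 0.0027]
ee_rot: [3.141, 0.0, -0.869]
wrist_force: [0.5, -0.5, -1.0]
width: 0.0003
finger_force: 0.0
```

The fingers closed on nothing, so the cell was missed or knocked aside. I'll lift and look.

```bash
python3 nudge.py '.06 0 0 -.02 0;.094 0 0 -.035 0;.094 -.02 0 -.04 0;.094 0 0 0 0;.094 0 0 0 0;.094 0 0 0 0'
python3 - <<'E'
from h import *
import pickle
t=optics.snapshot("wrist");s=optics.snapshot("top");pickle.dump(t,open("s5.pkl","wb"))
cv2.imwrite("pics/w5.png",np.vstack([t["color"][:300],cv2.resize(s["color"][155:275,145:465],(640,240))]))
E
```

```text
time: 6.92
tool_pos: [0.411, -0.0415, 0.0946]
ee_rot: [3.141, -0.0, -0.869]
wrist_force: [-0.5, 0.5, -0.6]
width: 0.0368
finger_force: 0.0
```

View pics/w5.png

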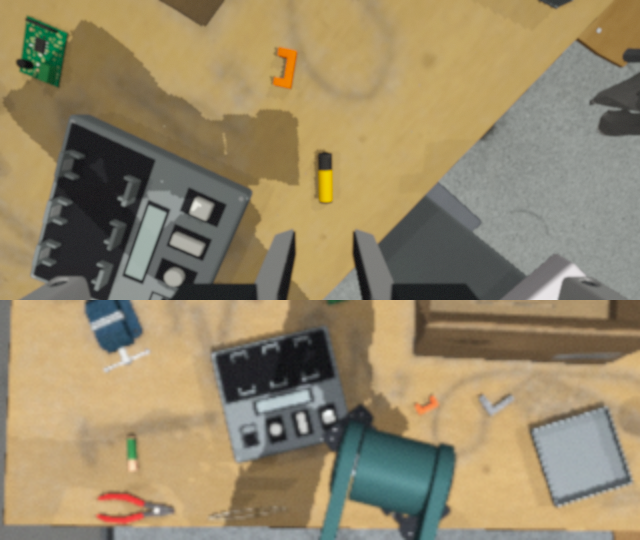

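The yellow cell is still there, at wrist pixel (325,177). I'll measure again.

Run:
```python
from h import *
import pickle
t=pickle.load(open("s5.pkl","rb"));b=cell(t,yel(t),(325,177),42);print(b, delta([*b[1],.0],b[3]+np.pi/2), proj(t,robot.get_obs()["tool_pos"]))
```

```text
((325.0, 177.5), array([ 0.42275662, -0.0553317 ]), (14.189335823059082, 49.62990951538086), np.float64(-0.8687979158314514)) (array([ 0.01906489, -0.00097183,  0.09316803]), np.float64(-0.0005294874157835139)) [326.4897378  227.75805376]
```

Run:
```python
from h import *
import pickle
t=optics.snapshot("side");w=pickle.load(open("s5.pkl","rb"))
for im in("top0","side0"):
    c=cv2.imread(f"pics/{im}.png");h=cv2.cvtColor(c,cv2.COLOR_BGR2HSV)
    print(im,[b for b in blobs((h[...,0]>17)&(h[...,0]<30)&(h[...,1]>170)&(h[...,2]>90),10,200)])
h=cv2.cvtColor(w["color"],cv2.COLOR_BGR2HSV);print(blobs(((h[...,0]>19)&(h[...,0]<32)&(h[...,1]>170))[:220],50,2000))
c=t["color"];h=cv2.cvtColor(c,cv2.COLOR_BGR2HSV);print([b for b in blobs((h[...,0]>17)&(h[...,0]<30)&(h[...,1]>170)&(h[...,2]>90),10,200)])
p=proj(t,[.4228,-.0553,.007]);print(p)
s4=pickle.load(open("s4.pkl","rb"));h=cv2.cvtColor(s4["color"],cv2.COLOR_BGR2HSV);print(blobs(((h[...,0]>19)&(h[...,0]<32)&(h[...,1]>170))[:220],50,2000))
cv2.imwrite("pics/sd.png",cv2.resize(c[130:255,230:420],None,fx=4,fy=4,interpolation=cv2.INTER_CUBIC))
```

```text
top0 [([489.0, 80.1], 27, [485, 78, 10, 6]), ([181.2, 135.0], 118, [167, 109, 20, 43]), ([338.3, 239.4], 40, [334, 235, 10, 9])]
side0 [([311.4, 186.5], 48, [307, 183, 10, 8]), ([73.5, 319.0], 82, [66, 316, 16, 7])]
[([325.1, 185.6], 487, [318, 169, 15, 34])]
[([311.4, 186.3], 49, [307, 183, 10, 8]), ([73.5, 319.0], 82, [66, 316, 16, 7])]
[310.13369225 187.53310625]
[([324.1, 160.7], 364, [318, 146, 13, 30])]
```

View pics/sd.png

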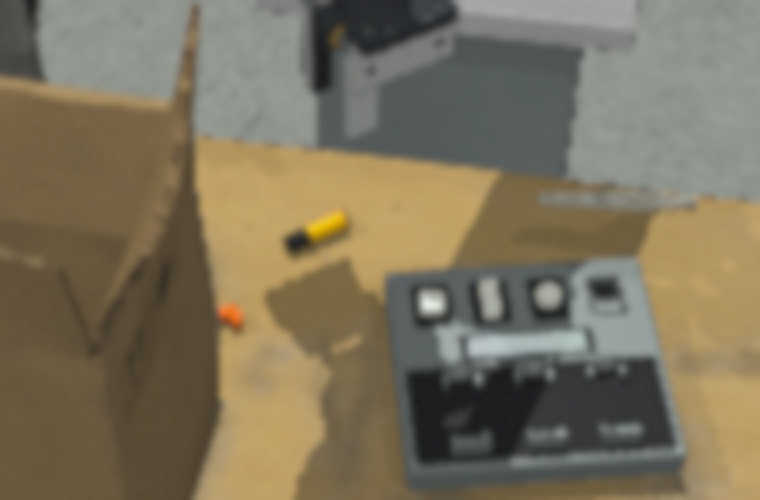

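All views agree on the cell's place (side, about (309,187)). I'll go down again, close part way and look at the fingers against the cell.

```bash
python3 nudge.py '.05 .01 0 .03 0;.05 .009 -.001 .03 0;.04 0 0 .02 0;.04 0 0 .01 0;.03 0 0 .003 0;.03 0 0 0 0;.03 0 0 0 0;.03 0 0 0 0;.03 0 0 0 0'
python3 nudge.py '0 0 0 0 0;0 0 0 0 0;0 0 0 0 0'
python3 - <<'E'
from h import *
t=optics.snapshot("wrist");s=optics.snapshot("side")
o=robot.get_obs();print(o["width"],o["tool_pos"],o["joint_torque"].round(2))
cv2.imwrite("pics/w6.png",np.hstack([cv2.resize(t["color"][150:270,240:400],(400,300),interpolation=cv2.INTER_CUBIC),cv2.resize(s["color"][140:215,270:370],(400,300),interpolation=cv2.INTER_CUBIC)]))
E
```

```text
time: 7.82
tool_pos: [0.4254, -0.0557, 0.0035]
ee_rot: [-3.14, -0.003, -0.869]
wrist_force: [-0.0, 0.4, 0.8]
width: 0.0299
finger_force: 0.0
time: 8.07
tool_pos: [0.4245, -0.0555, 0.0025]
ee_rot: [-3.141, -0.001, -0.869]
wrist_force: [-0.2, 1.1, 0.5]
width: 0.0135
finger_force: 0.0
0.005180464612479764 [ 0.42427448 -0.05547842  0.00221953] [  0.   -24.15 -27.49  -0.03  -0.07   0.  ]
```

View pics/w6.png

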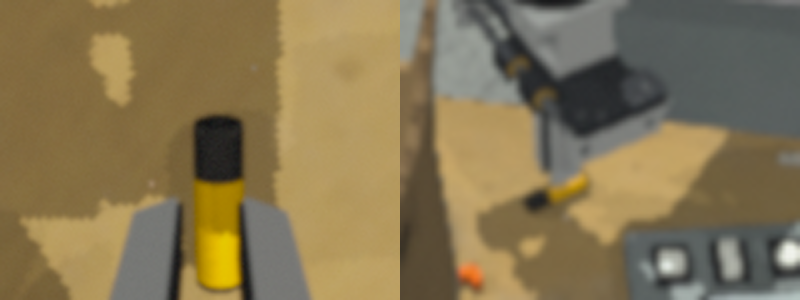

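At that moment the fingers sat astride the cell with a small gap each side, so position and height are right. I'll check how it stands now the fingers have closed further.

```bash
python3 nudge.py '0 0 0 0 0;0 0 0 0 0;0 0 0 0 0'
python3 - <<'E'
from h import *
t=optics.snapshot("wrist");s=optics.snapshot("side")
o=robot.get_obs();print(o["width"],o["finger_force"],o["tool_pos"])
cv2.imwrite("pics/w7.png",np.hstack([cv2.resize(t["color"][150:270,240:400],(400,300),interpolation=cv2.INTER_CUBIC),cv2.resize(s["color"][140:215,270:370],(400,300),interpolation=cv2.INTER_CUBIC)]))
E
```

```text
time: 8.42
tool_pos: [0.4242, -0.0555, 0.002]
ee_rot: [3.142, -0.0, -0.869]
wrist_force: [-0.1, 0.2, 0.1]
width: 0.0004
finger_force: 0.0
0.0005449523475494979 0.0 [ 0.42416328 -0.05546238  0.00198713]
```

View pics/w7.png

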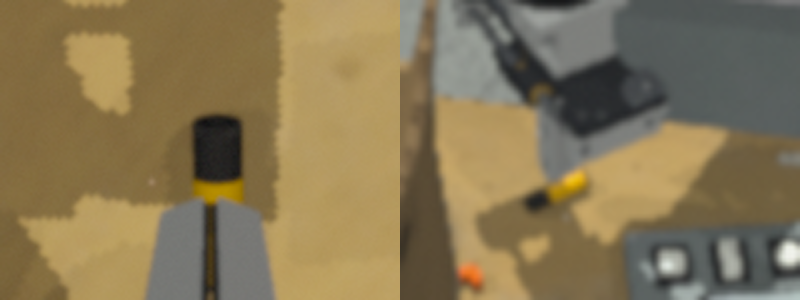

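The closed fingers hide the cell's middle from above: they closed over it, so the tips are really higher than the reading suggests. I'll check heights by triangulation, then probe down gently.

```bash
python3 - <<'E'
from h import *
import pickle
a,b=optics.snapshot("top"),optics.snapshot("side")
L=lambda f:pickle.load(open(f,"rb"))
print(two(a,(338.3,239.4),b,(311.4,186.4)),two(L("s4.pkl"),(324.1,160.7),L("s5.pkl"),(325.1,185.6)), two(a,(338.3,239.4),L("s5.pkl"),(325.1,185.6)))
E
python3 nudge.py '0 0 0 .002 0;0 0 0 0 0'; python3 nudge.py '0 0 0 .002 0;0 0 0 0 0';python3 nudge.py '0 0 0 .002 0;0 0 0 0 0'
```

```text
[ 0.4183887  -0.05177317  0.00772231] [ 0.41858162 -0.05009288  0.01113292] [ 0.41841139 -0.05108845  0.01393228]
time: 8.78
tool_pos: [0.4239, -0.0554, -0.0003]
ee_rot: [3.141, 0.0, -0.869]
wrist_force: [0.6, 0.1, 0.4]
width: 0.0003
finger_force: 0.0
time: 8.95
tool_pos: [0.4239, -0.0554, -0.0024]
ee_rot: [3.141, 0.001, -0.869]
wrist_force: [0.0, 0.7, 0.5]
width: 0.0005
finger_force: 0.0
time: 9.12
tool_pos: [0.4239, -0.0554, -0.0044]
ee_rot: [3.141, 0.0, -0.869]
wrist_force: [-0.9, 0.4, 0.0]
width: 0.0004
finger_force: 0.0
```

```bash
for i in 1 ; do python3 nudge.py '0 0 0 .002 0;0 0 0 0 0'; python3 nudge.py '0 0 0 .002 0;0 0 0 0 0';python3 nudge.py '0 0 0 .002 0;0 0 0 0 0';done | egrep 'tool_pos|force'
```

```text
tool_pos: [0.4239, -0.0554, -0.0063]
wrist_force: [0.2, -0.2, 0.9]
finger_force: 0.0
tool_pos: [0.4239, -0.0554, -0.0083]
wrist_force: [-0.2, -0.6, -0.4]
finger_force: 0.0
tool_pos: [0.4239, -0.0554, -0.0103]
wrist_force: [-0.3, 1.1, -0.0]
finger_force: 0.0
```

```bash
python3 nudge.py '0 0 0 .002 0;0 0 0 0 0'| egrep 'tool_pos|wrist_force'; python3 nudge.py '0 0 0 .002 0;0 0 0 0 0'| egrep 'tool_pos|wrist_force'
```

```text
tool_pos: [0.4244, -0.0554, -0.0108]
wrist_force: [-2.6, 0.8, 7.3]
tool_pos: [0.4246, -0.0553, -0.0109]
wrist_force: [-7.1, 3.0, 18.5]
```

Run:
```python
from h import *
t=optics.snapshot("wrist");s=optics.snapshot("side")
o=robot.get_obs();print(o["width"],o["finger_force"],o["tool_pos"],o["wrist_force"])
h=cv2.cvtColor(t["color"],cv2.COLOR_BGR2HSV);print(blobs((((h[...,0]>19)&(h[...,0]<32)&(h[...,1]>170))|(h[...,2]<75))[150:250,290:350],30,2000), proj(t,o["tool_pos"]))
cv2.imwrite("pics/w8.png",np.hstack([cv2.resize(t["color"][150:270,240:400],(400,300),interpolation=cv2.INTER_CUBIC),cv2.resize(s["color"][140:215,270:370],(400,300),interpolation=cv2.INTER_CUBIC)]))
```

```text
0.0005358046533605565 8.80663649761118 [ 0.42463159 -0.05534952 -0.01085758] [-6.98500249  3.06932901 17.9430066 ]
[([36.8, 69.1], 666, [27, 51, 22, 49])] [325.63496754 227.61957973]
```

View pics/w8.png

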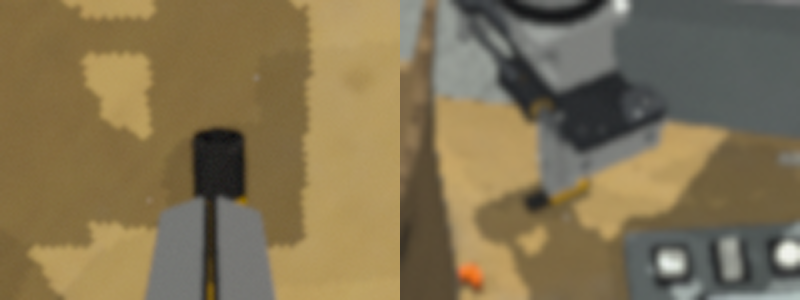

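The tips met the cell's top at a reading of z = -0.0108, so the true tip is about 24 mm higher than the reading. I'll lift, open and go down to about -0.020, watching the force.

```bash
python3 nudge.py '.04 0 0 -.02 0;.04 0 0 -.004 0;.04 0 0 0 0;.04 0 0 0 0;.04 0 0 0 0;.04 0 0 0 0;.04 0 0 .02 0;.04 0 0 .006 0;.04 0 0 0 0;.04 0 0 0 0'; python3 nudge.py '.04 0 0 .003 0;.04 0 0 0 0'|grep -E 'tool_p|wrist_f'; python3 nudge.py '.04 0 0 .002 0;.04 0 0 0 0'|grep -E 'tool_p|wrist_f'; python3 nudge.py '0 0 0 0 0;0 0 0 0 0;0 0 0 0 0;0 0 0 0 0;0 0 0 0 0;0 0 0 0 0;0 0 0 0 0'
```

```text
time: 10.88
tool_pos: [0.4233, -0.0552, -0.0168]
ee_rot: [3.14, 0.002, -0.869]
wrist_force: [-0.1, -0.4, 0.3]
width: 0.0401
finger_force: 0.0
tool_pos: [0.4244, -0.0555, -0.0188]
wrist_force: [-0.5, -0.2, 0.7]
tool_pos: [0.4243, -0.0555, -0.0209]
wrist_force: [1.1, 1.0, -0.9]
time: 11.8
tool_pos: [0.4242, -0.0555, -0.0209]
ee_rot: [3.141, -0.0, -0.869]
wrist_force: [-0.5, 0.7, 1.2]
width: 0.0133
finger_force: 30.0
```

It is gripped: width 13.3 mm, 30 N. I'll lift it and refine the bay position from the bracket blobs.

```bash
python3 nudge.py '0 0 0 -.03 0;0 0 0 -.035 0;0 0 0 -.035 0;0 0 0 0 0'
python3 - <<'E'
from h import *
import pickle
for f in("s2.pkl","s3.pkl"):
    s=pickle.load(open(f,"rb"));h=cv2.cvtColor(s["color"],cv2.COLOR_BGR2HSV)
    C=np.array([.5308,.108]);Y=.246;M=np.array([[np.cos(Y),-np.sin(Y)],[np.sin(Y),np.cos(Y)]])
    print(f)
    for y in(.048,0,-.048):
        for x in(.042+.031,.042-.031):
            q=proj(s,[*(C+M@[x,y]),.042]);u,v=q.astype(int)
            roi=s["color"][v-12:v+13,u-20:u+21].max(2);m=roi>75
            B=[b for b in blobs(m,15,500)]
            for b in B:
                X,Yy,W,H=b[2]
                l=M.T@(plane(s,u-20+X,v-12+Y if 0 else v-12+b[0][1],.042)[:2]-C);r=M.T@(plane(s,u-20+X+W,v-12+b[0][1],.042)[:2]-C)
                if W>12 and W<30: print(x,y,b,"ylim",(l[1]*1000).round(1),(r[1]*1000).round(1),"mid",((l+r)*500).round(1),"rows",[(M.T@(plane(s,u,v-12+k,.042)[:2]-C))[0].round(4) for k in(b[2][1],b[2][1]+H)])
d,t=delta([.5832,.0717,.08],.246-np.pi/2);print(d,t)
o=robot.get_obs();print(o["width"],o["finger_force"],o["tool_pos"])
E
```

```text
time: 12.13
tool_pos: [0.4293, -0.0567, 0.0866]
ee_rot: [-3.133, -0.012, -0.869]
wrist_force: [0.8, 0.6, 0.1]
width: 0.0129
finger_force: 30.0
s2.pkl
0.07300000000000001 0.048 ([21.1, 16.0], 181, [9, 12, 26, 13]) ylim 59.1 34.1 mid [69.8 46.6] rows [np.float64(0.0734), np.float64(0.0618)]
0.011000000000000003 0.048 ([21.0, 10.3], 158, [9, 3, 25, 12]) ylim 59.6 34.3 mid [13.4 47. ] rows [np.float64(0.0206), np.float64(0.0088)]
0.07300000000000001 0 ([20.4, 15.9], 169, [9, 12, 24, 13]) ylim 11.0 -12.2 mid [69.6 -0.6] rows [np.float64(0.073), np.float64(0.0614)]
0.011000000000000003 0 ([21.4, 9.8], 137, [10, 2, 23, 12]) ylim 10.9 -12.4 mid [13.6 -0.8] rows [np.float64(0.0212), np.float64(0.0094)]
0.07300000000000001 -0.048 ([19.1, 16.2], 159, [7, 12, 26, 13]) ylim -35.3 -60.3 mid [ 69.8 -47.8] rows [np.float64(0.0735), np.float64(0.062)]
0.011000000000000003 -0.048 ([20.8, 9.3], 194, [8, 1, 26, 14]) ylim -34.7 -61.1 mid [ 13.7 -47.9] rows [np.float64(0.0218), np.float64(0.0081)]
s3.pkl
0.07300000000000001 0.048 ([21.1, 15.8], 98, [12, 13, 21, 10]) ylim 59.6 32.4 mid [69.4 46. ] rows [np.float64(0.0729), np.float64(0.0604)]
0.011000000000000003 0.048 ([21.1, 11.1], 99, [12, 5, 19, 10]) ylim 59.1 33.5 mid [13.5 46.3] rows [np.float64(0.0216), np.float64(0.0082)]
0.07300000000000001 0 ([20.7, 15.4], 86, [12, 13, 19, 9]) ylim 11.6 -13.1 mid [69.5 -0.7] rows [np.float64(0.0725), np.float64(0.0613)]
0.011000000000000003 0 ([21.4, 10.5], 87, [13, 5, 18, 9]) ylim 10.6 -13.7 mid [13.8 -1.6] rows [np.float64(0.0212), np.float64(0.0091)]
0.07300000000000001 -0.048 ([21.8, 15.4], 124, [12, 12, 19, 11]) ylim -36.4 -61.1 mid [ 69.1 -48.8] rows [np.float64(0.0733), np.float64(0.0596)]
[ 0.0011916  -0.20041558  0.00828297] -1.1150360476682937
0.012900699045557686 29.999946355819702 [ 0.42926227 -0.05673559  0.08662626]
```

```bash
python3 nudge.py '0 0 -.04 0 0;0 0 -.04 0 0;0 0 -.04 0 0;0 0 -.04 0 0;0 0 -.04 0 0;0 0 0 0 -.12;0 0 0 0 -.12;0 0 0 0 -.12;0 0 0 0 -.12;0 0 0 0 -.12;0 0 0 0 -.12;0 0 0 0 -.12;0 0 0 0 -.12;0 0 0 0 -.12;0 0 0 0 -.035;0 0 0 0 0;0 0 0 0 0'
python3 - <<'E'
from h import *
print(delta([.5832,.0717,.0085],.246-np.pi/2))
s=optics.snapshot("wrist");b=cell(s,yel(s),proj(s,[.59,.075,.09]),40,.10);print(b,robot.get_obs()["joint_positions"])
E
```

```text
time: 13.55
tool_pos: [0.5768, 0.0737, 0.0784]
ee_rot: [-3.142, 0.001, 0.245]
wrist_force: [0.3, 0.4, -0.5]
width: 0.013
finger_force: 30.0
(array([0.00582715, 0.00347335, 0.0699424 ]), np.float64(-0.001331335535732281))
((326.5, 216.5), array([0.59297009, 0.07654879]), (54.089908599853516, 51.4000244140625), np.float64(0.24484314100715587)) [ 2.95084555e-02  1.97769015e-01  1.44904097e+00 -6.33519216e-05
  1.49538855e+00  1.35562038e+00]
```

```bash
python3 nudge.py '0 .0065 .0035 .02 0;0 0 0 .025 0;0 0 0 0 0;0 0 0 0 0' | grep -E 'tool_p|wid'
python3 - <<'E'
from h import *
print(delta([.5839,.0719,.0075],.246-np.pi/2))
E
```

```text
tool_pos: [0.5824, 0.0717, 0.0323]
width: 0.0129
(array([0.00156671, 0.00023236, 0.02474365]), np.float64(-0.0007845224047138277))
```

```bash
python3 nudge.py '0 .001 0 .01 0;0 0 0 .01 0;0 0 0 0 0;0 0 0 0 0' | grep -E 'tool_p|wid|wrist'
python3 nudge.py '0 0 0 .003 0;0 0 0 0 0;0 0 0 .001 0;0 0 0 0 0' | grep -E 'tool_p|wid|wrist'
python3 - <<'E'
from h import *
print(delta([.5839,.0719,.0075],.246-np.pi/2))
E
```

```text
tool_pos: [0.586, 0.0721, 0.0149]
wrist_force: [0.4, 0.2, 0.8]
width: 0.0135
tool_pos: [0.5862, 0.0721, 0.0127]
wrist_force: [-3.5, -0.4, 8.8]
width: 0.0133
(array([-0.00228639, -0.00035337,  0.00520042]), np.float64(-0.00013438305952107044))
```

```bash
python3 nudge.py '0 0 0 -.012 0;0 0 0 0 0;0 0 0 0 0;0 0 0 0 0;0 0 0 0 0' | grep -E 'tool_p|wid|wrist'
python3 - <<'E'
from h import *
print(delta([.5839,.0719,.0075],.246-np.pi/2))
s=optics.snapshot("wrist");cv2.imwrite("pics/w9.png",cv2.resize(s["color"][110:270,220:430],(788,600),interpolation=cv2.INTER_CUBIC))
E
```

```text
tool_pos: [0.5846, 0.0721, 0.0213]
wrist_force: [-0.1, -0.5, -0.5]
width: 0.0131
(array([-7.01116852e-04, -3.27011333e-06,  1.38402565e-02]), np.float64(-0.0001826220552394453))
```

View pics/w9.png

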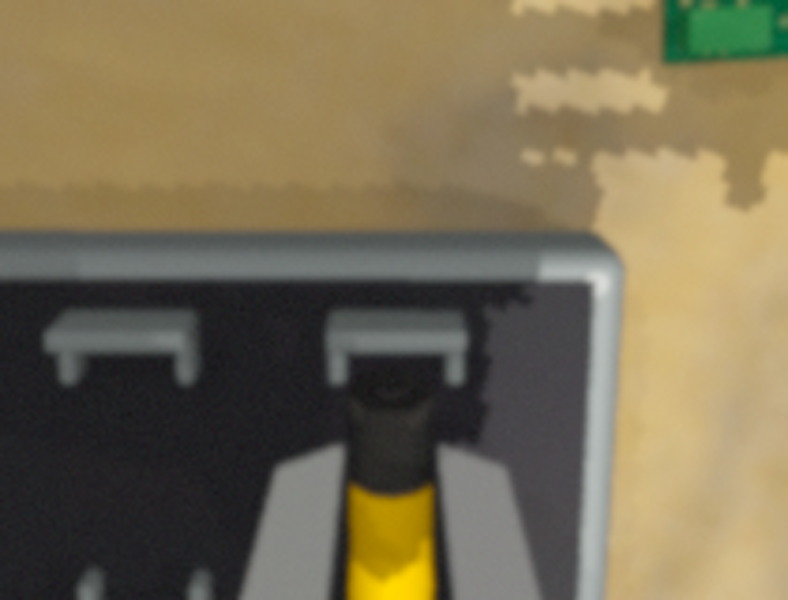

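The held cell (column 391) is a bit left of the bay's ribs (328–467, midpoint 397), and its far end (row 380) is short of the far wall (row 350). I'll put numbers on both.

Run:
```python
from h import *
s=optics.snapshot("wrist");o=robot.get_obs();print(o["tool_pos"])
C=np.array([.5308,.108]);Y=.246;M=np.array([[np.cos(Y),-np.sin(Y)],[np.sin(Y),np.cos(Y)]])
f=lambda u,v,z:((M.T@(plane(s,220+u*210/788,110+v*160/600,z)[:2]-C))*1000).round(1)
print("cell end",[f(391,r,z) for r,z in((378,.056),(404,.056),(385,.049))],"sides",f(347,440,.049),f(437,440,.049))
print("wall inner top",f(397,352,.042),"ribs inner",f(347,382,.035),f(446,382,.035),"ribs outer",f(329,382,.035),f(467,382,.035))
h=cv2.cvtColor(s["color"],cv2.COLOR_BGR2HSV);print("boundary",f(391,492,.056))
```

```text
[0.58458458 0.07203303 0.0212542 ]
cell end [array([ 69.1, -47.6]), array([ 64.8, -47.6]), array([ 65.6, -47.6])] sides [ 55.8 -40.2] [ 55.8 -55.3]
wall inner top [ 69.2 -48.6] ribs inner [ 61.4 -39.8] [ 61.4 -57.4] ribs outer [ 61.4 -36.5] [ 61.4 -61.2]
boundary [ 49.5 -47.6]
```

```bash
python3 nudge.py '0 -.0012 .0009 0 0;0 0 0 0 0;0 0 0 .004 0;0 0 0 0 0;0 0 0 0 0;0 0 0 0 0' | grep -E 'tool_p|wid|wrist'
python3 - <<'E'
from h import *
print(delta([.5838,.0711,.0075],.246-np.pi/2))
E
```

```text
tool_pos: [0.584, 0.0709, 0.0178]
wrist_force: [0.0, 0.4, -0.3]
width: 0.0132
(array([-0.00016102, -0.00026298,  0.01031988]), np.float64(-0.0002574965419503972))
```

```bash
python3 nudge.py '0 0 0 .004 0;0 0 0 0 0;0 0 0 0 0' | grep -E 'tool_p|wrist'
python3 nudge.py '0 0 0 .003 0;0 0 0 0 0;0 0 0 0 0' | grep -E 'tool_p|wrist'
python3 nudge.py '0 0 0 .002 0;0 0 0 0 0;0 0 0 0 0' | grep -E 'tool_p|wrist'
```

```text
tool_pos: [0.5838, 0.0709, 0.0136]
wrist_force: [0.4, 0.0, -0.6]
tool_pos: [0.5845, 0.0709, 0.012]
wrist_force: [-1.2, 0.2, 3.1]
tool_pos: [0.5848, 0.0709, 0.0107]
wrist_force: [-3.4, -0.7, 7.1]
```

```bash
python3 nudge.py '.03 0 0 0 0;.03 0 0 0 0;.03 0 0 0 0;.03 0 0 0 0;.03 0 0 0 0' | grep -E 'tool_p|wrist|wid'
python3 nudge.py '.03 0 0 -.02 0;.03 0 0 -.03 0;.03 0 0 -.04 0;.03 -.03 0 0 0;.03 0 0 0 0;.03 0 0 0 0' | grep -E 'tool_p|wrist|wid'
python3 - <<'E'
from h import *
s=optics.snapshot("wrist")
C=np.array([.5308,.108]);Y=.246;M=np.array([[np.cos(Y),-np.sin(Y)],[np.sin(Y),np.cos(Y)]])
h=cv2.cvtColor(s["color"],cv2.COLOR_BGR2HSV)
m=(h[...,0]>19)&(h[...,0]<32)&(h[...,1]>150);m[240:]=0
for b in blobs(m,30,2000):print(b)
q=proj(s,[*(C+M@[.042,-.048]),.035]);print(q)
n,l,st,c=cv2.connectedComponentsWithStats(m.astype(np.uint8));k=1+np.argmax(st[1:,4])
p=np.argwhere(l==k)[:,::-1]
w=np.array([M.T@(plane(s,*a,.035)[:2]-C) for a in p])*1000
print(w.min(0),w.max(0),cv2.minAreaRect(w.astype(np.float32)))
u,v=q.astype(int);cv2.imwrite("pics/c1.png",cv2.resize(s["color"][v-50:v+50,u-65:u+65],(780,600),interpolation=cv2.INTER_CUBIC))
E
```

```text
tool_pos: [0.5838, 0.0709, 0.0085]
wrist_force: [-0.0, 0.1, -0.1]
width: 0.0301
tool_pos: [0.5546, 0.0635, 0.0994]
wrist_force: [0.2, 0.0, -0.5]
width: 0.03
([324.0, 181.8], 573, [316, 165, 18, 35])
[323.44900005 172.46540091]
[ 16.88497623 -56.68745334] [ 48.8461988  -41.05468194] ((32.87438201904297, -48.88433837890625), (15.462215423583984, 32.03522872924805), 89.56938934326172)
```

View pics/c1.png

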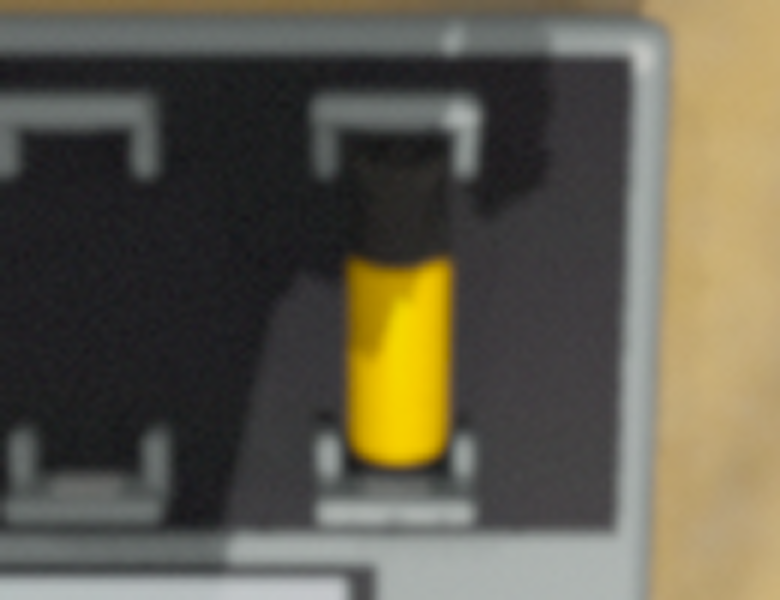

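The yellow cell sits between all four ribs and both end walls of bay 3 (about (400,310) in the crop), with its near end at tester x ≈ 17 mm. Next is the green cell.

```bash
python3 nudge.py '.06 -.0096 -.036 -.01 0;.06 -.0096 -.036 0 0;.06 -.0096 -.036 0 0;.06 -.0096 -.036 0 0;.06 -.0096 -.036 0 0;.06 -.0096 -.036 0 0;.06 -.0096 -.036 0 0;.06 -.0096 -.036 0 0;.06 0 0 0 .07;.06 0 0 0 .07;.06 0 0 0 0;.06 0 0 0 0'
cat >> h.py <<'E'
def grncell(s,near,r,z=.007):
    "any colour off the wood: green body, cream and brown ends via green blob's box; returns centre from silhouette"
    h=cv2.cvtColor(s["color"],cv2.COLOR_BGR2HSV);u,v=map(int,near)
    wood=np.median(h[v-r:v+r,u-r:u+r].reshape(-1,3),0)
    return h,wood
E
python3 - <<'E'
from h import *
import pickle
s=optics.snapshot("wrist");pickle.dump(s,open("s6.pkl","wb"))
g=cell(s,grn(s),proj(s,[.443,.331,.007]),45);print(g)
u,v=map(int,g[0]);c=s["color"]
e=np.array([np.cos(g[3]),np.sin(g[3])])
for k in range(-36,38,3):
    p=proj(s,[*(g[1]+e*k/1000),.007]).astype(int);print(k,c[p[1],p[0]].tolist(),end=" ")
E
```

```text
time: 18.33
tool_pos: [0.4104, 0.3245, 0.1079]
ee_rot: [3.141, 0.001, 0.108]
wrist_force: [0.5, 0.3, -0.5]
width: 0.0597
finger_force: 0.0
((320.5, 159.0), array([0.44585596, 0.33247437]), (28.733945846557617, 13.348031044006348), np.float64(0.09904077215452589))
-36 [106, 159, 186] -33 [153, 196, 223] -30 [167, 207, 233] -27 [165, 206, 233] -24 [165, 206, 233] -21 [164, 204, 233] -18 [150, 195, 212] -15 [96, 173, 66] -12 [90, 170, 46] -9 [92, 169, 53] -6 [91, 169, 54] -3 [87, 166, 43] 0 [85, 161, 41] 3 [78, 149, 37] 6 [67, 134, 32] 9 [59, 116, 30] 12 [57, 114, 26] 15 [92, 133, 150] 18 [79, 108, 141] 21 [69, 103, 123] 24 [67, 100, 120] 27 [68, 102, 121] 30 [66, 99, 118] 33 [67, 98, 115] 36 [70, 100, 116]
```

Run:
```python
from h import *
print(delta([.4374,.3316,-.0222],.099-np.pi/2))
```

```text
(array([ 0.02760208, -0.00454082,  0.1302996 ]), np.float64(0.008211784043761217))
```

```bash
python3 nudge.py '.05 .0276 -.0045 .02 .008;.05 0 0 .035 0;.05 0 0 .035 0;.05 0 0 .02 0;.04 0 0 .01 0;.04 0 0 .005 0;.04 0 0 0 0;.04 0 0 0 0'
python3 - <<'E'
from h import *
print(delta([.4374,.3316,-.0222],.099-np.pi/2))
E
```

```text
time: 19.05
tool_pos: [0.4387, 0.3321, -0.0146]
ee_rot: [-3.141, -0.002, 0.098]
wrist_force: [0.0, 0.6, 0.4]
width: 0.0398
finger_force: 0.0
(array([-0.00136361,  0.00040641,  0.00763496]), np.float64(-0.0013401589918919932))
```

```bash
python3 nudge.py '.04 -.001 0 .004 0;.04 0 0 .0025 0;.04 0 0 0 0;.04 0 0 0 0'|grep -E 'tool_p|wrist'
python3 nudge.py '0 0 0 0 0;0 0 0 0 0;0 0 0 0 0;0 0 0 0 0;0 0 0 0 0;0 0 0 0 0;0 0 0 0 0'
python3 nudge.py '0 0 0 -.03 0;0 0 0 -.035 0;0 0 0 -.035 0;0 0 0 0 0;0 0 0 0 0'
python3 - <<'E'
from h import *
print(delta([.5599,.1648,.08],.246-np.pi/2))
s=optics.snapshot("wrist");print(cell(s,grn(s),(324,220),40,.105),robot.get_obs()["tool_pos"])
E
```

```text
tool_pos: [0.4366, 0.3317, -0.022]
wrist_force: [0.3, 0.7, -0.0]
time: 19.97
tool_pos: [0.4365, 0.3316, -0.0224]
ee_rot: [3.141, -0.0, 0.098]
wrist_force: [0.2, 0.1, 0.6]
width: 0.0133
finger_force: 30.0
time: 20.38
tool_pos: [0.4383, 0.3327, 0.0806]
ee_rot: [-3.139, -0.006, 0.098]
wrist_force: [-0.0, 0.4, -0.7]
width: 0.0132
finger_force: 30.0
(array([0.1046409 , 0.17898074, 0.00072535]), np.float64(-0.14818186189683735))
((323.5, 236.0), array([0.44265207, 0.33407162]), (32.190792083740234, 14.984973907470703), np.float64(0.10804456193781231)) [0.43672523 0.33172702 0.0780542 ]
```

```bash
python3 nudge.py '0 .0207 .036 0 0;0 .0207 .036 0 0;0 .0207 .036 0 0;0 .0207 .036 0 0;0 .0207 .036 0 0;0 0 0 0 -.12;0 0 0 0 -.028;0 0 0 0 0;0 0 0 0 0' |grep -E 'tool_p|wid'
python3 - <<'E'
from h import *
print(delta([.5588,.1639,.0075],.246-np.pi/2))
E
```

```text
tool_pos: [0.5557, 0.1621, 0.0751]
width: 0.0132
(array([ 0.00377924, -0.00097152,  0.06761889]), np.float64(-0.0015498873629575805))
```

```bash
python3 nudge.py '0 .0035 -.001 .02 0;0 0 0 .025 0;0 0 0 0 0;0 0 0 0 0;0 0 0 0 0' |grep -E 'tool_p|wid'
python3 - <<'E'
from h import *
print(delta([.5588,.1639,.0075],.246-np.pi/2))
C=np.array([.5308,.108]);Y=.246;M=np.array([[np.cos(Y),-np.sin(Y)],[np.sin(Y),np.cos(Y)]])
s=optics.snapshot("wrist");z=.035+.0215+.0015
g=grn(s);p=np.argwhere(g[:245,290:360])[:,::-1]+[290,0]
w=np.array([M.T@(plane(s,*a,z)[:2]-C) for a in p])*1000
print(w.min(0),w.max(0),robot.get_obs()["tool_pos"])
E
```

```text
tool_pos: [0.5601, 0.1648, 0.0329]
width: 0.0131
(array([-0.0014341 ,  0.00056114,  0.02543998]), np.float64(0.0002923856147760695))
[41.97304494 40.76977663] [63.93056739 56.12732029] [0.56079088 0.16482839 0.03380605]
```

```bash
python3 nudge.py '0 -.001 .0006 .008 0;0 0 0 .006 0;0 0 0 0 0;0 0 0 0 0;0 0 0 0 0' |grep -E 'tool_p|wris'
python3 nudge.py '0 0 0 .004 0;0 0 0 0 0;0 0 0 0 0' |grep -E 'tool_p|wris'
python3 nudge.py '0 0 0 .003 0;0 0 0 0 0;0 0 0 0 0' |grep -E 'tool_p|wris'
```

```text
tool_pos: [0.5594, 0.1635, 0.0186]
wrist_force: [-0.2, -0.2, 0.1]
tool_pos: [0.5592, 0.1635, 0.0142]
wrist_force: [-0.3, 0.3, 0.4]
tool_pos: [0.5592, 0.1635, 0.0113]
wrist_force: [-0.1, 0.3, 0.5]
```

```bash
python3 nudge.py '0 0 0 .002 0;0 0 0 0 0;0 0 0 0 0' |grep -E 'tool_p|wris'
python3 nudge.py '0 0 0 .0015 0;0 0 0 0 0;0 0 0 0 0' |grep -E 'tool_p|wris'
python3 nudge.py '.03 0 0 0 0;.03 0 0 0 0;.03 0 0 0 0;.03 0 0 0 0;.03 0 0 0 0' | grep -E 'tool_p|wrist|wid'
python3 nudge.py '.03 0 0 -.02 0;.03 0 0 -.03 0;.03 0 0 -.04 0;.03 -.03 .015 0 0;.03 -.03 .02 0 0;.03 0 0 0 0;.03 0 0 0 0' | grep -E 'tool_p|wrist|wid'
cat >> h.py <<'E'
C=np.array([.5308,.108]);Y=.246;M=np.array([[np.cos(Y),-np.sin(Y)],[np.sin(Y),np.cos(Y)]])
def tw(x,y):return C+M@[x,y]
def look(s,z=.035):
    h=cv2.cvtColor(s["color"],cv2.COLOR_BGR2HSV)
    for nm,m,y in(("yel",(h[...,0]>19)&(h[...,0]<32)&(h[...,1]>150),-.048),("grn",grn(s)>0,.048)):
        u,v=proj(s,[*tw(.042,y),z]).astype(int);k=np.zeros(m.shape,bool);k[max(0,v-35):v+35,u-30:u+30]=m[max(0,v-35):v+35,u-30:u+30]
        p=np.argwhere(k)[:,::-1]
        if len(p)<20:print(nm,"none");continue
        w=np.float32([M.T@(plane(s,*a,z)[:2]-C) for a in p])*1000
        print(nm,(u,v),np.percentile(w,2,0).round(1),np.percentile(w,98,0).round(1),np.round(cv2.minAreaRect(w)[2],1))
E
python3 - <<'E'
from h import *
import pickle
s=optics.snapshot("wrist");look(s);pickle.dump(s,open("s7.pkl","wb"))
E
```

```text
tool_pos: [0.5592, 0.1635, 0.0093]
wrist_force: [0.0, 0.4, -0.3]
tool_pos: [0.5593, 0.1635, 0.0079]
wrist_force: [0.1, 0.3, -0.6]
tool_pos: [0.5594, 0.1635, 0.0081]
wrist_force: [-0.5, -0.2, 0.5]
width: 0.0301
tool_pos: [0.5088, 0.1142, 0.0981]
wrist_force: [0.8, -0.2, -0.8]
width: 0.0304
yel (np.int64(392), np.int64(136)) [ 18.6 -57.9] [ 50.1 -41.7] 86.3
grn (np.int64(282), np.int64(136)) [36.5 39.9] [65.2 55. ] 89.9
```

Run:
```python
from h import *
print(tw(.054,-.0485),delta([*tw(.054,-.0485),.03]))
```

```text
[0.59498532 0.07411055] (array([0.07276178, 0.06025185, 0.06826241]), None)
```

```bash
python3 nudge.py '0 .018 .015 0 0;0 .018 .015 0 0;0 .018 .015 0 0;0 .018 .015 0 0;0 0 0 .03 0;0 0 0 .03 0;0 0 0 .005 0;0 0 0 0 0;0 0 0 0 0' |grep -E 'tool_p|wris|wid'
python3 nudge.py '0 0 0 .006 0;0 0 0 0 0;0 0 0 0 0' |grep -E 'tool_p|wris|wid'
python3 nudge.py '0 0 0 .004 0;0 0 0 0 0;0 0 0 0 0' |grep -E 'tool_p|wris|wid'
```

```text
tool_pos: [0.5947, 0.0749, 0.0333]
wrist_force: [-0.2, -0.5, 1.0]
width: 0.0003
tool_pos: [0.5948, 0.0745, 0.0283]
wrist_force: [0.3, -1.1, 0.7]
width: 0.0006
tool_pos: [0.594, 0.0743, 0.0231]
wrist_force: [-0.2, -0.2, 0.6]
width: 0.0006
```

```bash
python3 nudge.py '0 0 0 .003 0;0 0 0 0 0;0 0 0 0 0' |grep -E 'tool_p|wris'
python3 nudge.py '0 0 0 .002 0;0 0 0 0 0;0 0 0 0 0' |grep -E 'tool_p|wris'
python3 nudge.py '0 0 0 .001 0;0 0 0 0 0;0 0 0 0 0' |grep -E 'tool_p|wris'
```

```text
tool_pos: [0.5939, 0.0742, 0.0197]
wrist_force: [0.8, -0.5, -1.0]
tool_pos: [0.594, 0.0743, 0.0178]
wrist_force: [-0.0, -0.1, 0.4]
tool_pos: [0.5944, 0.0743, 0.0173]
wrist_force: [0.3, 0.1, 2.0]
```

The probe touched the yellow cell's top at 0.0174, exactly the height expected, so it is seated flat. Now I'll find the switch ridge from a grey profile.

```bash
python3 nudge.py '0 0 0 -.04 0;0 0 0 -.04 0;0 -.035 0 0 0;0 -.035 0 0 0;0 0 0 0 0;0 0 0 0 0' |grep -E 'tool_p'
python3 - <<'E'
from h import *
import pickle
for s in(pickle.load(open("s2.pkl","rb")),pickle.load(open("s7.pkl","rb")),optics.snapshot("wrist")):
    g=cv2.cvtColor(s["color"],cv2.COLOR_BGR2GRAY)
    for x in range(-76,-25,2):
        r=[cv2.getRectSubPix(g,(1,1),tuple(map(float,proj(s,[*tw(x/1000,y/1000),.028]))))[0,0] for y in(50,54,57,60,63,66,70)]
        print(x,[int(a) for a in r],end=" ")
    print()
print(delta([*tw(-.074,.06),.05]))
E
```

```text
tool_pos: [0.5246, 0.0571, 0.0967]
-76 [105, 105, 105, 105, 104, 103, 104] -74 [104, 104, 105, 105, 104, 105, 105] -72 [104, 105, 105, 105, 105, 105, 105] -70 [105, 103, 104, 105, 104, 104, 104] -68 [92, 93, 93, 94, 94, 93, 95] -66 [57, 51, 52, 54, 53, 52, 61] -64 [59, 29, 31, 28, 29, 30, 56] -62 [69, 29, 25, 29, 25, 28, 61] -60 [62, 26, 26, 27, 22, 26, 65] -58 [61, 27, 27, 25, 28, 29, 63] -56 [60, 25, 28, 25, 26, 25, 54] -54 [57, 29, 24, 26, 20, 25, 51] -52 [58, 27, 24, 25, 23, 25, 54] -50 [58, 29, 26, 27, 28, 28, 59] -48 [57, 33, 30, 31, 30, 30, 57] -46 [62, 67, 67, 65, 66, 65, 68] -44 [74, 100, 101, 99, 99, 99, 80] -42 [77, 105, 105, 106, 106, 105, 85] -40 [77, 105, 106, 106, 106, 105, 87] -38 [76, 102, 103, 102, 104, 103, 83] -36 [65, 80, 79, 80, 78, 80, 67] -34 [83, 81, 81, 84, 83, 83, 82] -32 [104, 103, 104, 103, 103, 103, 103] -30 [105, 105, 105, 106, 106, 105, 105] -28 [105, 105, 107, 106, 106, 106, 106] -26 [106, 105, 105, 106, 104, 105, 105] 
-76 [121, 121, 122, 121, 121, 110, 109] -74 [121, 122, 121, 122, 119, 109, 109] -72 [121, 121, 121, 123, 117, 109, 109] -70 [121, 121
[... 1116 characters left out ...]
7] -60 [59, 27, 28, 28, 27, 29, 49] -58 [58, 25, 30, 29, 30, 29, 41] -56 [63, 23, 22, 25, 22, 29, 45] -54 [67, 24, 25, 22, 25, 23, 51] -52 [63, 28, 28, 27, 27, 29, 55] -50 [60, 27, 27, 28, 28, 28, 68] -48 [61, 33, 30, 33, 33, 33, 74] -46 [66, 69, 70, 69, 70, 68, 77] -44 [74, 107, 105, 104, 104, 105, 86] -42 [76, 111, 112, 110, 111, 110, 87] -40 [75, 111, 112, 111, 111, 111, 90] -38 [76, 109, 110, 109, 109, 109, 89] -36 [66, 83, 83, 81, 83, 83, 67] -34 [84, 84, 83, 82, 83, 82, 82] -32 [108, 108, 109, 111, 107, 109, 108] -30 [112, 112, 112, 112, 110, 111, 110] -28 [112, 111, 112, 111, 112, 112, 111] -26 [112, 112, 111, 112, 112, 111, 110] 
(array([-0.05727705, -0.10807259,  0.0470367 ]), None)
```

```bash
python3 nudge.py '0 -.019 -.036 0 0;0 -.019 -.036 0 0;0 -.019 -.036 0 0;0 0 0 .03 0;0 0 0 .03 0;0 0 0 .01 0;0 0 0 0 0;0 0 0 0 0;0 0 0 0 0' |grep -E 'tool_p'
python3 - <<'E'
from h import *
print(delta([*tw(-.073,.06),.007],Y-np.pi/2))
E
```

```text
tool_pos: [0.4467, 0.1482, 0.0286]
(array([-0.00125554, -0.00049812,  0.02161415]), np.float64(-0.0009603379346247998))
```

```bash
python3 nudge.py '0 -.001 0 .01 0;0 0 0 .008 0;0 0 0 .003 0;0 0 0 0 0;0 0 0 0 0' |grep -E 'tool_p|wris'
python3 nudge.py '0 .004 0 0 0;0 .003 0 0 0;0 0 0 0 0;0 0 0 0 0' |grep -E 'tool_p|wris'
python3 nudge.py '0 .002 0 0 0;0 0 0 0 0;0 0 0 0 0' |grep -E 'tool_p|wris'
python3 nudge.py '0 .002 0 0 0;0 0 0 0 0;0 0 0 0 0' |grep -E 'tool_p|wris'
python3 - <<'E'
from h import *
o=robot.get_obs();print((M.T@(o["tool_pos"][:2]-C))*1000,o["tool_pos"][2])
E
```

```text
tool_pos: [0.4435, 0.1477, 0.0057]
wrist_force: [0.4, 0.5, -0.8]
tool_pos: [0.4508, 0.1496, 0.0063]
wrist_force: [-0.1, -0.3, 0.1]
tool_pos: [0.4527, 0.1501, 0.0061]
wrist_force: [-0.6, -0.1, 1.2]
tool_pos: [0.455, 0.1508, 0.0061]
wrist_force: [0.7, -0.2, -0.0]
[-63.09927756  59.93263285] 0.006135824440209978
```

```bash
for i in 1;do python3 nudge.py '0 .002 0 0 0;0 0 0 0 0;0 0 0 0 0';python3 nudge.py '0 .002 0 0 0;0 0 0 0 0;0 0 0 0 0';python3 nudge.py '0 .002 0 0 0;0 0 0 0 0;0 0 0 0 0';done|grep -E 'tool_p|wrist'
python3 - <<'E'
from h import *
o=robot.get_obs();print((M.T@(o["tool_pos"][:2]-C))*1000,o["tool_pos"][2])
E
```

```text
tool_pos: [0.4566, 0.1511, 0.0061]
wrist_force: [-0.1, 0.6, 0.6]
tool_pos: [0.4584, 0.1516, 0.006]
wrist_force: [-0.2, -0.1, -1.1]
tool_pos: [0.4597, 0.1519, 0.0059]
wrist_force: [-1.4, -0.1, 1.2]
[-58.26397692  59.93233772] 0.005857218575162346
```

```bash
for i in 1;do python3 nudge.py '0 .002 0 0 0;0 0 0 0 0;0 0 0 0 0';python3 nudge.py '0 .002 0 0 0;0 0 0 0 0;0 0 0 0 0';python3 nudge.py '0 .002 0 0 0;0 0 0 0 0;0 0 0 0 0';done|grep -E 'tool_p|wrist'
python3 - <<'E'
from h import *
o=robot.get_obs();print((M.T@(o["tool_pos"][:2]-C))*1000,o["tool_pos"][2])
E
```

```text
tool_pos: [0.4598, 0.152, 0.0057]
wrist_force: [-7.3, -1.8, 4.1]
tool_pos: [0.4598, 0.152, 0.0055]
wrist_force: [-8.7, -2.1, 7.9]
tool_pos: [0.4599, 0.152, 0.0054]
wrist_force: [-14.2, -3.8, 11.2]
[-58.00856747  59.94318486] 0.005427009427702453
```

Blocked at -58 with rising force; either the switch is already over or this is its end stop. I'll back off and look.

```bash
python3 nudge.py '0 -.012 0 0 0;0 0 0 -.03 0;0 0 0 -.04 0;0 0 .03 0 0;0 0 .03 0 0;0 0 0 0 0;0 0 0 0 0' |grep -E 'tool_p|wri'
python3 - <<'E'
from h import *
s=optics.snapshot("wrist");g=cv2.cvtColor(s["color"],cv2.COLOR_BGR2GRAY);look(s)
for x in range(-70,-30,2):
        r=[cv2.getRectSubPix(g,(1,1),tuple(map(float,proj(s,[*tw(x/1000,y/1000),.028]))))[0,0] for y in(50,54,57,60,63,66,70)]
        print(x,[int(a) for a in r],end=" ")
E
```

```text
tool_pos: [0.4697, 0.0916, 0.0763]
wrist_force: [0.4, 0.4, -0.4]
yel (np.int64(385), np.int64(80)) [ 19. -56.] [ 51.1 -40.6] 89.8
grn (np.int64(260), np.int64(81)) [37.7 40. ] [65.9 55.3] 0.5
-70 [107, 105, 106, 106, 106, 106, 106] -68 [91, 90, 90, 90, 90, 91, 89] -66 [55, 65, 66, 67, 67, 66, 58] -64 [64, 102, 100, 101, 103, 101, 84] -62 [68, 107, 107, 107, 107, 106, 90] -60 [69, 106, 106, 106, 108, 107, 90] -58 [68, 106, 106, 105, 106, 107, 89] -56 [66, 82, 83, 82, 82, 83, 76] -54 [63, 35, 33, 33, 32, 33, 61] -52 [64, 26, 29, 28, 26, 25, 63] -50 [63, 25, 25, 24, 21, 28, 70] -48 [60, 24, 25, 28, 27, 27, 68] -46 [60, 23, 24, 27, 25, 26, 59] -44 [60, 26, 21, 23, 24, 23, 55] -42 [60, 27, 31, 28, 27, 28, 58] -40 [62, 28, 27, 27, 27, 28, 67] -38 [63, 29, 28, 28, 30, 28, 68] -36 [50, 33, 32, 34, 30, 34, 54] -34 [85, 83, 85, 86, 85, 85, 87] -32 [106, 107, 107, 107, 106, 106, 106]
```

The switch is on: the plate's black now spans -55 to -36. The cells are unmoved. Next is the bar key.

Run:
```python
from h import *
print(delta([*tw(-.052,-.02),.016],Y-np.pi/2))
```

```text
(array([0.0116234 , 0.0198921 , 0.05990444]), np.float64(-0.0015102110083107245))
```

```bash
python3 nudge.py '0 .0116 .02 0 0;0 0 0 .03 0;0 0 0 .03 0;0 0 0 0 0;0 0 0 0 0' |grep -E 'tool_p|wri'
python3 nudge.py '0 0 0 .004 0;0 0 0 .003 0;0 0 0 0 0' |grep -E 'tool_p|wri'
python3 nudge.py '0 0 0 .002 0;0 0 0 .002 0;0 0 0 0 0' |grep -E 'tool_p|wri'
```

```text
tool_pos: [0.483, 0.0766, 0.0142]
wrist_force: [1.2, 0.5, 0.1]
tool_pos: [0.4859, 0.0762, 0.0101]
wrist_force: [0.5, 0.7, 0.9]
tool_pos: [0.4861, 0.0761, 0.0059]
wrist_force: [0.5, 1.0, 2.7]
```

```bash
python3 nudge.py '0 0 0 .002 0;0 0 0 .001 0;0 0 0 0 0' |grep -E 'tool_p|wri'
python3 nudge.py '0 0 0 .002 0;0 0 0 0 0;0 0 0 0 0' |grep -E 'tool_p|wri'
```

```text
tool_pos: [0.4862, 0.0761, 0.0047]
wrist_force: [-4.0, 1.2, 12.0]
tool_pos: [0.4862, 0.0762, 0.0045]
wrist_force: [-6.9, 1.1, 20.9]
```

The bar key is fully down. Now the round key.

```bash
python3 nudge.py '0 0 0 -.02 0;0 0 0 0 0;0 0 -.02 0 0;0 0 -.02 0 0;0 0 0 0 0;0 0 0 0 0;0 0 0 0 0' |grep -E 'tool_p|wri'
python3 - <<'E'
from h import *
print(delta([*tw(-.051,.02),.0055],Y-np.pi/2))
E
```

```text
tool_pos: [0.475, 0.114, 0.0193]
wrist_force: [1.1, 0.1, -1.2]
(array([ 0.00165456, -0.00062436,  0.01379024]), np.float64(3.658056375255292e-05))
```

```bash
python3 nudge.py '0 .001 0 .006 0;0 0 0 .006 0;0 0 0 .002 0;0 0 0 .001 0;0 0 0 0 0' |grep -E 'tool_p|wri'
python3 nudge.py '0 0 0 .0015 0;0 0 0 0 0;0 0 0 0 0' |grep -E 'tool_p|wri'
```

```text
tool_pos: [0.4768, 0.1141, 0.0052]
wrist_force: [0.4, -1.8, 2.7]
tool_pos: [0.4768, 0.1141, 0.0049]
wrist_force: [0.1, -2.6, 8.6]
```

Down fully. Now the square key.

```bash
python3 nudge.py '0 0 0 -.025 0;0 0 0 0 0;0 0 .04 0 0;0 0 .04 0 0;0 0 0 0 0;0 0 0 0 0;0 0 0 0 0' |grep -E 'tool_p|wri'
python3 - <<'E'
from h import *
print(delta([*tw(-.051,-.06),.0055],Y-np.pi/2))
s=optics.snapshot("wrist");look(s)
E
```

```text
tool_pos: [0.4951, 0.0375, 0.0276]
wrist_force: [0.2, 0.0, 0.2]
(array([0.00085181, 0.00037562, 0.0221273 ]), np.float64(-0.0010994831645836367))
yel (np.int64(305), np.int64(92)) [ 22.3 -55.5] [ 50.5 -40.7] 0.3
grn (np.int64(151), np.int64(92)) [37.2 39.6] [62.4 56.1] 89.9
```

```bash
python3 nudge.py '0 0 0 .01 0;0 0 0 .008 0;0 0 0 .003 0;0 0 0 .001 0;0 0 0 0 0' |grep -E 'tool_p|wri'
python3 nudge.py '0 0 0 .0015 0;0 0 0 0 0;0 0 0 0 0' |grep -E 'tool_p|wri'
python3 nudge.py '0 0 0 .001 0;0 0 0 0 0;0 0 0 0 0' |grep -E 'tool_p|wri'
```

```text
tool_pos: [0.495, 0.0381, 0.0061]
wrist_force: [-1.4, 1.0, 2.7]
tool_pos: [0.4958, 0.0376, 0.0053]
wrist_force: [-1.0, 1.2, 3.1]
tool_pos: [0.496, 0.0374, 0.0049]
wrist_force: [-1.7, 2.0, 5.6]
```

```bash
python3 nudge.py '0 0 0 -.03 0;0 0 0 0 0;0 .008 -.04 0 0;0 .008 -.04 0 0;0 .008 -.04 0 0;0 0 0 0 0;0 0 0 0 0;0 0 0 0 0' |grep -E 'tool_p|wri'
python3 - <<'E'
from h import *
print(delta([*tw(-.027,.06),.006],Y-np.pi/2))
E
```

```text
tool_pos: [0.4898, 0.1589, 0.0334]
wrist_force: [-0.1, -0.9, 0.7]
(array([ 0.00033944, -0.00069455,  0.02742276]), np.float64(0.00038947454597071385))
```

```bash
python3 nudge.py '0 0 0 .015 0;0 0 0 .01 0;0 0 0 .002 0;0 0 0 0 0;0 0 0 0 0' |grep -E 'tool_p|wri'
python3 nudge.py '0 -.004 0 0 0;0 -.004 0 0 0;0 -.003 0 0 0;0 0 0 0 0;0 0 0 0 0' |grep -E 'tool_p|wri'
for i in 1;do python3 nudge.py '0 -.003 0 0 0;0 0 0 0 0;0 0 0 0 0';python3 nudge.py '0 -.002 0 0 0;0 0 0 0 0;0 0 0 0 0';python3 nudge.py '0 -.002 0 0 0;0 0 0 0 0;0 0 0 0 0'; done |grep -E 'tool_p|wri'
python3 - <<'E'
from h import *
o=robot.get_obs();print((M.T@(o["tool_pos"][:2]-C))*1000,o["tool_pos"][2])
E
```

```text
tool_pos: [0.4899, 0.1586, 0.0069]
wrist_force: [1.0, -0.4, -0.0]
tool_pos: [0.4794, 0.1567, 0.0076]
wrist_force: [1.2, -0.5, 0.8]
tool_pos: [0.4754, 0.1561, 0.0067]
wrist_force: [1.2, 0.5, 0.1]
tool_pos: [0.4739, 0.1555, 0.0068]
wrist_force: [-1.3, 0.1, -0.2]
tool_pos: [0.4723, 0.1551, 0.007]
wrist_force: [0.9, -0.2, -0.5]
[-45.28657548  59.93827003] 0.007020300560751987
```

```bash
for i in 1;do python3 nudge.py '0 -.002 0 0 0;0 0 0 0 0;0 0 0 0 0';python3 nudge.py '0 -.002 0 0 0;0 0 0 0 0;0 0 0 0 0'; done |grep -E 'tool_p|wri'
python3 nudge.py '0 .012 0 0 0;0 0 0 -.03 0;0 0 0 -.04 0;0 0 .03 0 0;0 -.015 .03 0 0;0 -.015 0 0 0;0 0 0 0 0;0 0 0 0 0' |grep -E 'tool_p|wri'
python3 - <<'E'
from h import *
s=optics.snapshot("wrist");g=cv2.cvtColor(s["color"],cv2.COLOR_BGR2GRAY);look(s)
for x in range(-70,-30,2):
        r=[cv2.getRectSubPix(g,(1,1),tuple(map(float,proj(s,[*tw(x/1000,y/1000),.028]))))[0,0] for y in(54,60,66)]
        print(x,[int(a) for a in r],end=" ")
p=optics.snapshot("top");cv2.imwrite("pics/tp.png",p["color"])
h=cv2.cvtColor(p["color"],cv2.COLOR_BGR2HSV)
m=((h[...,1]<70)&(h[...,2]>40)).astype(np.uint8)[185:275,390:475]
ct=max(cv2.findContours(m,cv2.RETR_EXTERNAL,cv2.CHAIN_APPROX_NONE)[0],key=cv2.contourArea)[:,0]+[390,185]
w=np.float32([plane(p,*a,.02)[:2] for a in ct])*1000
print(cv2.minAreaRect(w))
E
```

```text
tool_pos: [0.4718, 0.155, 0.0074]
wrist_force: [5.3, 1.8, -3.0]
tool_pos: [0.4713, 0.1548, 0.0078]
wrist_force: [7.9, 2.4, -4.1]
tool_pos: [0.4647, 0.0914, 0.0769]
wrist_force: [-0.1, 0.3, -0.5]
yel (np.int64(387), np.int64(74)) [ 19.5 -56.1] [ 51.2 -40.8] 89.9
grn (np.int64(261), np.int64(74)) [37.9 40. ] [66.3 55.2] 0.5
-70 [105, 106, 105] -68 [92, 92, 93] -66 [46, 46, 45] -64 [25, 28, 27] -62 [25, 28, 26] -60 [24, 26, 27] -58 [24, 28, 26] -56 [24, 25, 26] -54 [25, 23, 22] -52 [26, 25, 28] -50 [27, 25, 27] -48 [27, 29, 28] -46 [66, 66, 67] -44 [104, 104, 103] -42 [107, 108, 107] -40 [106, 107, 106] -38 [105, 104, 104] -36 [77, 77, 76] -34 [77, 77, 77] -32 [104, 104, 105] ((442.3994140625, -338.54595947265625), (128.09945678710938, 124.42503356933594), 17.16187858581543)
```

The switch is off again: black from -66 to -47, as at the start. The tray is near (0.442,-0.338), turned about 17°. Next I pick the yellow cell.

Run:
```python
from h import *
print(delta([.5835,.0710,.04],Y-np.pi/2))
```

```text
(array([0.10929986, 0.04916344, 0.03680995]), np.float64(0.00036829696331319717))
```

```bash
python3 nudge.py '.03 .0365 .0164 0 0;.03 .0365 .0164 0 0;.03 .0365 .0164 0 0;.03 0 0 .02 0;.03 0 0 .01 0;.03 0 0 0 0;.03 0 0 0 0;.03 0 0 0 0' |grep -E 'tool_p|wid'
python3 - <<'E'
from h import *
print(delta([.5835,.0710,.0075],Y-np.pi/2))
E
```

```text
tool_pos: [0.5832, 0.0711, 0.0475]
width: 0.0302
(array([0.00028462, 0.00020084, 0.04003859]), np.float64(0.0008214710732175057))
```

```bash
python3 nudge.py '.03 0 0 .015 0;.03 0 0 .01 0;.03 0 0 .01 0;.03 0 0 .004 0;.03 0 0 0 0;.03 0 0 0 0' |grep -E 'tool_p|wris'
python3 nudge.py '0 0 0 0 0;0 0 0 0 0;0 0 0 0 0;0 0 0 0 0;0 0 0 0 0;0 0 0 0 0;0 0 0 0 0'
python3 nudge.py '0 0 0 -.03 0;0 0 0 -.035 0;0 0 0 -.035 0;0 0 0 0 0;0 0 0 0 0'
python3 - <<'E'
from h import *
print(delta([.43,-.31,.08]))
E
```

```text
tool_pos: [0.5836, 0.0705, 0.008]
wrist_force: [0.4, -0.7, 0.3]
time: 40.28
tool_pos: [0.5844, 0.0704, 0.0087]
ee_rot: [3.141, -0.001, 0.246]
wrist_force: [1.0, -1.0, 2.8]
width: 0.0132
finger_force: 30.0
time: 40.7
tool_pos: [0.5856, 0.0705, 0.111]
ee_rot: [3.14, -0.006, 0.246]
wrist_force: [0.2, -0.4, -0.4]
width: 0.0131
finger_force: 30.0
(array([-0.24374297,  0.33117404,  0.03003455]), None)
```

```bash
python3 nudge.py '0 -.036 0 0 0;0 -.036 0 0 0;0 -.036 0 0 0;0 -.033 .026 0 0;0 -.015 .036 0 0;0 -.015 .036 0 0;0 -.015 .036 0 0;0 -.015 .036 0 0;0 -.015 .036 0 0;0 -.015 .036 0 0;0 0 .036 0 0;0 0 .03 0 0;0 0 0 0 0;0 0 0 0 0'
python3 - <<'E'
from h import *
s=optics.snapshot("wrist");cv2.imwrite("pics/tr.png",s["color"])
print(proj(s,[.4415,-.3385,.0]),delta([.4346,-.3145,.06]))
E
```

```text
time: 41.87
tool_pos: [0.4335, -0.2843, 0.1052]
ee_rot: [-3.137, 0.003, 0.243]
wrist_force: [0.3, 0.3, -0.9]
width: 0.0133
finger_force: 30.0
[375.80801712 197.12982915] (array([-0.00657421,  0.03075982,  0.04556592]), None)
```

View pics/tr.png

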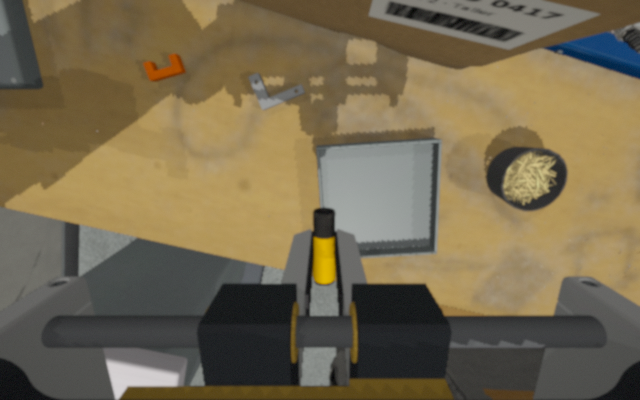

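The view shows the tray with corners near (317,146), (438,138) and (435,252), and the yellow cell held at (324,245). I'll cast the corners at rim height.

Run:
```python
from h import *
s=optics.snapshot("wrist")
P=[plane(s,*p,.02)[:2] for p in((318,145),(438,139),(435,252))]
c=(P[0]+P[2])/2;a=P[1]-P[0];print(P,c,np.linalg.norm(a),np.linalg.norm(P[2]-P[1]),np.arctan2(a[1],a[0])+np.pi/2)
yw=np.arctan2(a[1],a[0])+np.pi/2;ya=np.array([-np.sin(yw),np.cos(yw)])
for k in(.026,-.026):print(c+ya*k,delta([*(c+ya*k),.03],yw-np.pi/2))
```

```text
[array([ 0.4825415, -0.2642292]), array([ 0.51571434, -0.3734345 ]), array([ 0.40375794, -0.41100051])] [ 0.44314972 -0.33761485] 0.11413253497680428 0.1180908154588764 0.2949081847936572
[ 0.43559277 -0.3127373 ] (array([-0.00557613,  0.02972614,  0.07616326]), np.float64(-0.0488407589387454))
[ 0.45070667 -0.3624924 ] (array([-0.00303777,  0.08166383,  0.07598325]), np.float64(-0.0488407589387454))
```

```bash
python3 nudge.py '0 -.0056 .0297 0 -.049;0 0 0 .035 0;0 0 0 .035 0;0 0 0 .02 0;0 0 0 0 0;0 0 0 0 0;0 0 0 0 0'|grep -E 'tool_p|wid'
python3 - <<'E'
from h import *
print(delta([.4356,-.3127,-.0165]))
E
```

```text
tool_pos: [0.4378, -0.3142, 0.0198]
width: 0.0131
(array([-0.00169348, -0.002109  ,  0.03624682]), None)
```

```bash
python3 nudge.py '0 -.0015 -.001 .02 0;0 0 0 .01 0;0 0 0 .003 0;0 0 0 0 0;0 0 0 0 0'|grep -E 'tool_p|wris'
python3 nudge.py '0 0 0 .003 0;0 0 0 0 0;0 0 0 0 0'|grep -E 'tool_p|wris'
```

```text
tool_pos: [0.4355, -0.3142, -0.014]
wrist_force: [0.5, 0.3, -0.0]
tool_pos: [0.4363, -0.3149, -0.0164]
wrist_force: [1.4, -0.2, 3.6]
```

Touching the floor; I'll release, lift and go back for the green cell.

```bash
python3 nudge.py '.03 0 0 0 0;.03 0 0 0 0;.03 0 0 0 0;.03 0 0 0 0;.03 0 0 0 0;.03 0 0 -.03 0;.03 0 0 -.035 0;.03 0 0 -.04 0;.03 0 0 0 0;.03 0 0 0 0' |grep -E 'tool_p|wid'
python3 - <<'E'
from h import *
s=optics.snapshot("wrist");h=cv2.cvtColor(s["color"],cv2.COLOR_BGR2HSV)
m=((h[...,0]>19)&(h[...,0]<32)&(h[...,1]>150))[:290,280:370]
for b in blobs(m,60,2000):print(b,plane(s,b[0][0]+280,b[0][1],.01))
print(delta([.5592,.1637,.08],Y-np.pi/2))
E
```

```text
tool_pos: [0.4367, -0.3154, 0.0905]
width: 0.0299
([42.0, 208.7], 418, [36, 193, 13, 33]) [ 0.42681911 -0.31643463  0.01      ]
(array([ 0.25734319, -0.42131106,  0.00735135]), np.float64(0.048757226625067984))
```

```bash
python3 nudge.py '.03 .0117 -.0383 0 0;.03 .0117 -.0383 0 0;.03 .0117 -.0383 0 0;.03 .0117 -.0383 0 0;.03 .0117 -.0383 0 0;.03 .0117 -.0383 0 0;.03 .0117 -.0383 0 0;.03 .0117 -.0383 0 0;.03 .0117 -.0383 0 0;.03 .0117 -.0383 0 0;.03 .0117 -.0383 0 0;.03 .0117 -.0383 0 0;.03 .039 .012 0 .049;.03 .039 .01 0 0;.03 .034 .01 0 0;.03 0 0 0 0;.03 0 0 0 0' |grep -E 'tool_p|wid'
python3 - <<'E'
from h import *
print(delta([.5592,.1637,.04],Y-np.pi/2));s=optics.snapshot("wrist");look(s)
E
```

```text
tool_pos: [0.5513, 0.1645, 0.0829]
width: 0.0301
(array([0.00783533, 0.00269904, 0.04285749]), np.float64(-0.0007848247835373634))
yel none
grn (np.int64(326), np.int64(199)) [35.2 39.8] [63.1 54.6] 0.6
```

```bash
python3 nudge.py '.03 .0078 .0027 0 0;.03 0 0 .03 0;.03 0 0 .015 0;.03 0 0 .01 0;.03 0 0 .008 0;.03 0 0 0 0;.03 0 0 0 0;.03 0 0 0 0' |grep -E 'tool_p|wris'
python3 - <<'E'
from h import *
print(delta([.5592,.1637,.0075],Y-np.pi/2))
E
```

```text
tool_pos: [0.5613, 0.1644, 0.0255]
wrist_force: [-0.4, 0.2, 0.1]
(array([-0.00226264,  0.00014442,  0.01795594]), np.float64(-0.00012291429119914987))
```

```bash
python3 nudge.py '.03 -.0015 0 .01 0;.03 0 0 .005 0;.03 0 0 .002 0;.03 0 0 0 0;.03 0 0 0 0' |grep -E 'tool_p|wris'
python3 nudge.py '0 0 0 0 0;0 0 0 0 0;0 0 0 0 0;0 0 0 0 0;0 0 0 0 0;0 0 0 0 0;0 0 0 0 0'|grep -E 'tool_p|wid|fing'
python3 nudge.py '0 0 0 -.03 0;0 0 0 -.035 0;0 0 0 -.035 0;0 -.036 0 0 0;0 -.036 0 0 0;0 -.036 0 0 0;0 0 0 0 0;0 0 0 0 0'
python3 - <<'E'
from h import *
print(delta([.4497,-.3624,.09],.295-np.pi/2))
E
```

```text
tool_pos: [0.5588, 0.1638, 0.0067]
wrist_force: [-0.2, 0.4, -0.1]
tool_pos: [0.5593, 0.1639, 0.0073]
width: 0.0133
finger_force: 30.0
time: 47.9
tool_pos: [0.4526, 0.1373, 0.1067]
ee_rot: [3.142, 0.0, 0.246]
wrist_force: [-0.3, -0.0, 0.4]
width: 0.0136
finger_force: 30.0
(array([-0.12435605,  0.4839857 ,  0.01671472]), np.float64(-0.04919957685448706))
```

```bash
python3 nudge.py '0 -.0096 .0372 0 0;0 -.0096 .0372 0 0;0 -.0096 .0372 0 0;0 -.0096 .0372 0 0;0 -.0096 .0372 0 0;0 -.0096 .0372 0 0;0 -.0096 .0372 0 0;0 -.0096 .0372 0 0;0 -.0096 .0372 0 0;0 -.0096 .0372 0 0;0 -.0096 .0372 0 0;0 -.0096 .0372 0 0;0 -.0096 .0372 0 0;0 0 0 0 -.049;0 0 0 0 0;0 0 0 0 0'|grep -E 'tool_p|wid|fing'
python3 - <<'E'
from h import *
print(delta([.4497,-.3624,-.013],.295-np.pi/2))
s=optics.snapshot("wrist");h=cv2.cvtColor(s["color"],cv2.COLOR_BGR2HSV)
m=((h[...,0]>19)&(h[...,0]<32)&(h[...,1]>150))[:290,180:420]
for b in blobs(m,60,2000):print(b,plane(s,b[0][0]+180,b[0][1],.01))
e=np.array([np.cos(.295),np.sin(.295)]);n=np.array([-e[1],e[0]]);c0=np.array([.443,-.338])
g=cv2.cvtColor(s["color"],cv2.COLOR_BGR2GRAY);print([(k,int(g[tuple(proj(s,[*(c0+e*.045+n*k/1000),.02]).astype(int)[::-1])])) for k in range(-72,73,3)])
print([(k,int(g[tuple(proj(s,[*(c0+n*.0+e*k/1000),.02]).astype(int)[::-1])])) for k in range(30,72,3)])
E
```

```text
tool_pos: [0.4515, -0.3626, 0.1066]
width: 0.0133
finger_force: 30.0
(array([-0.0017067 , -0.00060504,  0.11955925]), np.float64(-0.0019524037109779346))
([95.6, 203.8], 386, [89, 189, 14, 31]) [ 0.42726195 -0.31638073  0.01      ]
[(-72, 138), (-69, 141), (-66, 138), (-63, 133), (-60, 129), (-57, 99), (-54, 129), (-51, 137), (-48, 137), (-45, 138), (-42, 138), (-39, 139), (-36, 147), (-33, 149), (-30, 148), (-27, 140), (-24, 130), (-21, 145), (-18, 145), (-15, 145), (-12, 145), (-9, 147), (-6, 145), (-3, 147), (0, 145), (3, 145), (6, 143), (9, 143), (12, 142), (15, 143), (18, 141), (21, 142), (24, 142), (27, 141), (30, 141), (33, 140), (36, 141), (39, 139), (42, 140), (45, 139), (48, 137), (51, 132), (54, 71), (57, 109), (60, 132), (63, 139), (66, 139), (69, 139), (72, 140)]
[(30, 151), (33, 152), (36, 150), (39, 150), (42, 149), (45, 145), (48, 143), (51, 141), (54, 141), (57, 125), (60, 79), (63, 81), (66, 89), (69, 135)]
```

```bash
python3 nudge.py '0 -.0015 0 .035 0;0 0 0 .035 0;0 0 0 .03 0;0 0 0 .008 0;0 0 0 0 0;0 0 0 0 0;0 0 0 0 0'|grep -E 'tool_p|wris'
python3 - <<'E'
from h import *
print(delta([.4497,-.3624,-.0165]))
E
```

```text
tool_pos: [0.4513, -0.3634, 0.0019]
wrist_force: [0.2, -0.5, -0.1]
(array([-0.00130557, -0.00149531,  0.01843326]), None)
```

```bash
python3 nudge.py '0 -.001 -.001 .008 0;0 0 0 .007 0;0 0 0 0 0;0 0 0 0 0'|grep -E 'tool_p|wris'
python3 nudge.py '0 0 0 .003 0;0 0 0 0 0;0 0 0 0 0'|grep -E 'tool_p|wris'
python3 nudge.py '.03 0 0 0 0;.03 0 0 0 0;.03 0 0 0 0;.03 0 0 0 0;.03 0 0 0 0;.03 0 0 -.03 0;.03 0 0 -.035 0;.03 0 0 -.04 0;.03 -.03 0 -.02 0;.03 0 0 0 0;.03 0 0 0 0' |grep -E 'tool_p|wid'
python3 - <<'E'
from h import *
s=optics.snapshot("wrist");h=cv2.cvtColor(s["color"],cv2.COLOR_BGR2HSV)
c0=np.array([.443,-.338]);e=np.array([np.cos(.295),np.sin(.295)]);B=np.array([e,[-e[1],e[0]]])
for nm,m in(("yel",((h[...,0]>19)&(h[...,0]<32)&(h[...,1]>150))),("grn",grn(s)>0)):
    u,v=proj(s,[*c0,.01]).astype(int);k=np.zeros(m.shape,bool);k[v-70:v+70,u-70:u+70]=m[v-70:v+70,u-70:u+70]
    w=np.float32([B@(plane(s,*a,.01)[:2]-c0) for a in np.argwhere(k)[:,::-1]])*1000
    print(nm,w.min(0),w.max(0),np.median(w,0))
t=optics.snapshot("top");hh=cv2.cvtColor(t["color"],cv2.COLOR_BGR2HSV)
g=cv2.cvtColor(s["color"],cv2.COLOR_BGR2GRAY);print([(k,int(g[tuple(proj(s,[*(c0+B[0]*.045+B[1]*k/1000),.02]).astype(int)[::-1])])) for k in (-66,-63,-60,-57,-54,-51,51,54,57,60,63)])
E
```

```text
tool_pos: [0.4479, -0.3614, -0.0163]
wrist_force: [0.7, 0.3, 0.3]
tool_pos: [0.4487, -0.3623, -0.0178]
wrist_force: [-1.0, 0.9, 4.3]
tool_pos: [0.4198, -0.3715, 0.108]
width: 0.0304
yel [-25.89319   18.677074] [ 8.337295 32.013794] [-8.510849 25.342758]
grn [ -7.0788307 -29.367441 ] [ 22.166054 -18.138668] [  7.2402735 -23.333017 ]
[(-66, 144), (-63, 135), (-60, 133), (-57, 102), (-54, 127), (-51, 130), (51, 132), (54, 73), (57, 101), (60, 134), (63, 141)]
```

```bash
python3 nudge.py '.03 0 0 -.03 0;.03 0 0 0 0;.03 0 0 0 0;.03 0 0 0 0'|grep time; python3 -c "
from bench import robot, optics, close_job
print(close_job())"
```

```text
time: 51.8
the job is handed in; nothing more can be done
None
```

I handed the job in at about 52 s: only two cells were in front. Both went into bays, the switch went on, the bar, round and square keys were pressed in order, and the switch went off. Both cells now lie flat in the tray. The hand-in gave no verdict, so this rests on my own camera and force checks.

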